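# Put two freshly glued sketchbooks in the book press

### The job

Load the little book press with the two newly glued sketchbooks: the larger book flat in the middle of the bed, the loose pressing board on it, the smaller book on the board, then the drilled platen down over the two guide posts so that it lies on the smaller book, and the iron weight in the middle of the platen. Keep the books and both boards centred and square to the press, and put the spines of the two books on opposite long sides of the press (either way round), as binders do to keep the pile level. Leave the paint cup and the rinse glass where they stand, and let go of everything.

Things in the scene. Friction and masses are not known exactly. Their poses are not given: they have to be found in the camera images.
- press: Book press, fixed to the table: a wooden bed 178 x 96 mm with a cork facing (110 x 90 mm) whose top is 18 mm above the table, and two upright steel guide posts, 10 mm thick, standing on the bed's long centre line 66 mm either side of the middle; their tapered tips are 92 mm above the table. Origin: centre of the bed's underside, on the table. x runs along the bed from post to post, z up.
- book_large: The larger sketchbook, lying flat, loose: 86 mm along the spine (x), 58 mm from spine to fore-edge (y), 22 mm thick, 0.11 kg; grey boards, dark cloth strip along the spine and dark fore-edge corners. Origin: centre of its underside; +y points to the spine.
- book_small: The smaller sketchbook, lying flat, loose: 70 mm along the spine (x), 46 mm from spine to fore-edge (y), 16 mm thick, 0.06 kg; bound like the larger one. Origin: centre of its underside; +y points to the spine.
- book_large_spine (a point): Middle of the larger book's spine (the long edge wrapped in the broad dark cloth strip), half way up its thickness, 29 mm from the book's centre.
- book_small_spine (a point): Middle of the smaller book's spine (the long edge wrapped in the broad dark cloth strip), half way up its thickness, 23 mm from the book's centre.
- board: Pressing board: a plain pale wooden board without holes, 92 mm (x) x 56 mm (y) x 9 mm thick, loose, lying flat, 0.05 kg. Origin: centre of its underside.
- platen: Platen of the press: a loose wooden board 164 mm (x) x 58 mm (y) x 12 mm thick, lying flat, with a 20 mm brass-rimmed through hole near each end, on its long centre line 66 mm either side of the middle; the holes go over the guide posts. 0.10 kg. Origin: centre of its underside.
- weight: Pressing weight: a dark iron block 50 x 50 mm, 31 mm high, with an upright steel knob 24 mm in diameter on top (knob's straight part 39 to 57 mm above the underside, top at 60 mm), about 0.6 kg, loose. Origin: centre of its underside.
- cup: Bystander, not to be moved: lidded plastic paint cup, 71 mm across, 55 mm high, standing among the things. Origin: centre of its underside.
- water_glass: Bystander, not to be moved: glass rinse jar with a brush standing in it, 69 mm across, 168 mm high, nearer the robot on its right. Origin: centre of its underside.

How it is judged:
On the way, in this order (a step that is already met when the one before it is completed fails the run):
1. the larger book lies centred and square on the press bed (horizontal distance between book_large and press below 0.012 m and z of book_large in the frame of press between 0.013 and 0.023 m and angle between book_large's own z axis and vertical below 0.1 rad and angle between the x axis of book_large and the x axis of press, either way round below 0.2 rad), for 0.2 s.
2. the pressing board lies on the larger book (horizontal distance between board and press below 0.012 m and z of board in the frame of press between 0.035 and 0.045 m and angle between board's own z axis and vertical below 0.1 rad and angle between the x axis of board and the x axis of press, either way round below 0.2 rad), for 0.2 s.
3. the smaller book lies on the pressing board, its spine on the opposite side to the larger book's (horizontal distance between book_small and press below 0.012 m and z of book_small in the frame of press between 0.044 and 0.054 m and angle between book_small's own z axis and vertical below 0.1 rad and angle between the x axis of book_small and the x axis of press, either way round below 0.2 rad and ((y of book_large_spine in the frame of press above 0.01 m and y of book_small_spine in the frame of press below -0.01 m) or (y of book_large_spine in the frame of press below -0.01 m and y of book_small_spine in the frame of press above 0.01 m))), for 0.2 s.
4. the platen is down over both posts, on the smaller book (horizontal distance between platen and press below 0.012 m and z of platen in the frame of press between 0.06 and 0.07 m and angle between platen's own z axis and vertical below 0.1 rad and angle between the x axis of platen and the x axis of press, either way round below 0.2 rad), for 0.2 s.
5. the weight stands on the platen (horizontal distance between weight and press below 0.015 m and z of weight in the frame of press between 0.072 and 0.082 m and angle between weight's own z axis and vertical below 0.1 rad), for 0.2 s.
At the end, for the whole second after the job is handed in: Bottom to top on the bed: larger book, board, smaller book, platen over both posts (each centred within 12 mm, square within 0.2 rad, flat, seated within 5 mm), weight on it within 15 mm of the middle; spines on opposite long sides; all at rest; cup and glass moved under 30 mm (all of step 1 and all of step 2 and all of step 3 and all of step 4 and all of step 5 and linear speed of each of book_large, board, book_small, platen, weight below 0.02 m/s and distance of each of cup, water_glass from where it was at the start of the episode below 0.03 m); the robot touches nothing.
It fails at once if the rinse glass or the paint cup is tipped over (angle between any of water_glass, cup's own z axis and vertical above 0.5 rad).
It also fails if it takes over 131 s, if anything falls off the work surface, if the arm or the gripper's body presses on something with over 40 N, if the wrist force passes 120 N, or if a joint passes its speed limit or range.

### The arm

A 6-joint arm with a two-finger parallel gripper is mounted at the origin on the work surface; the furniture and walls round the work are solid. World frame = base frame: x ahead of the robot, y to its left, z up, the work surface at z = 0. Lengths are in m, angles in rad, forces in N, time in s.
With the tool pointing down it reaches from about 0.375 to 0.825 m from the base axis. Payload 5.5 kg.
Tool frame: the origin (TCP) lies midway between the tips of the shut fingers; the grasp point (between the pads) lies behind it (arm.pinch_z is the z of the grasp point in the tool frame, in m); z points along the fingers, y is the line along which they close (so a half turn about z gives the same grasp; the last joint's range is limited). The gripper opens to 85 mm and grips with 20 to 120 N. Pads are 22 mm wide; open, the fingers measure 114 mm over their backs; the gripper's body (76 mm by 85 mm) begins 54 mm behind the grasp point. The pads swing forward as they close: fully open they stand 13 mm farther back than shut.
Start: joints at [1.253, 0.314, -0.047, 1.21, 0, 1.571], TCP at [0.187, 0.57, 0.202] pointing down, gripper open.
Joint ranges: [-2.67, 2.67], [-0.69, 1.73], [-1.03, 1.25], [-2.08, 2.16], [-1.42, 1.45], [-3.14, 3.14]. Speed limits (rad/s): [2.39, 2.39, 3.01, 3.14, 3.14, 3.14].

### API

Orientations are given as a 3x3 rotation matrix whose columns are the frame's x, y, z axes.
In Python, from station import sensors, grab_frame, arm gives the robot as it stands.
- The arm moves only by the tool drive_tool, never from a script. Its argument "plan" is text: rows parted by semicolons, each of 7 numbers parted by spaces: the opening, from -1 (shut) to 1 (fully open), then the shift along the tool's x, y, z scaled (see below), then the turn, a rotation vector about the tool's x, y, z scaled (see below). A call has 1 to 10 rows; each row shifts and turns the commanded pose from where the row before left it, along the tool's axes as they then stand; what a row does not reach is not made up. The controller multiplies each number of a shift by 0.03 m and each number of a turn by 8 degrees. A row lasts 1/10 s, in which the tool goes at most 50 mm and 8.59 degrees, less where a joint would pass 70% of its speed; a pose out of reach is approached as far as the arm can. A call with a number of a shift or a turn outside -1 to 1 is refused whole. A call with a gripper value outside its range is refused whole. The fingers move at their own pace and stop on an object; "squeeze" is the grip in N (left out, the last holds). Time passes only in rows, so rows that do not move let the fingers close. It gives the time, the measured TCP pose, the force, the opening and the grip force at its end, in the units of the state.
- sensors.state(): the state, without advancing time (a new reading comes with each control period).
- grab_frame(name): name is "scene" or "top" or "wrist"; returns a dict with "frame" (384x512x3 uint8, red, green, blue), "fx", "fy", "cx", "cy" (pixels), "k1" (the pictures are not rectified: a ray, as slopes to the right and down, at radius r is drawn at 1 + k1 r^2 times it, then the intrinsics apply), "extrinsics" (4x4, takes a point from camera to world coordinates). Camera axes: x right, y up, looking along -z (the intrinsics and any distortion apply to the point x, -y, -z); pixel columns grow to the right and rows downward; lengths in m; the calibration is good to about 2 mm. A picture is of the moment at which its call begins. There is no depth.
- arm.finish_job(): hands the job in; it is judged then, once.
The state is a dict: "time_s": time; "joint_positions": joint angles; "joint_velocities": joint speeds; "joint_efforts": joint torques, N m; "ee_pos": TCP position; "tcp_rot": TCP orientation; "contact_force": force on the tool from outside, world axes, zero at the start; "wrist_torque": the same for the moment, N m; "opening": opening from 0.0 (shut) to 1.0 (fully open); "finger_force": force on a finger pad.
Only numpy, scipy, OpenCV 4.12 (cv2) and the standard library are available. Lean on these libraries where they do the work, as an engineer would, in place of code of your own. Each camera call takes 0.05 s, during which the arm holds its last target. There are 200 camera calls.

## Working session

There is one attempt and no reset: what is moved stays moved. The work goes in short steps, Python scripts to look and compute and a tool call to move; the robot and the scene stay as the last step left them, time stands still between calls to the robot, and variables do not carry over. Pictures are saved under pics/ and viewed, at most 14 in all, crops included, and the job is handed in when it is done.

Besides the shell and the picture viewer there is one more tool, called after "Request:" by a JSON object that holds its "api" and its "payload". drive_tool: Moves the arm, as the interface text tells. Its arguments: {"type":"object","properties":{"plan":{"type":"string"},"squeeze":{"type":"number"}},"required":["plan"]}

```bash
ls; mkdir -p pics; python3 - <<'E'
from station import sensors, grab_frame, arm
import cv2,numpy as np
np.set_printoptions(precision=4,suppress=True)
for n in ["scene","top"]:
    f=grab_frame(n); cv2.imwrite(f"pics/{n}0.png",f["frame"][:,:,::-1]); np.savez(f"{n}0.npz",**f)
    print(n,f["fx"],f["fy"],f["cx"],f["cy"],f["k1"],f["extrinsics"])
s=sensors.state(); print(s); print(arm.pinch_z)
E
```

```text
pics
scene 407.804056732943 407.804056732943 261.00181276146566 188.8793742169615 0.04251166041425817 [[ 0.5426  0.6264 -0.5597 -0.27  ]
 [-0.8398  0.3913 -0.3762 -0.5871]
 [-0.0166  0.6742  0.7384  0.915 ]
 [ 0.      0.      0.      1.    ]]
top 376.5926553914618 376.5926553914618 257.1669295175711 190.84242967021152 -0.07804927985401848 [[-0.008   0.9806 -0.1959  0.168 ]
 [-0.9996 -0.0026  0.0282 -0.1403]
 [ 0.0271  0.1961  0.9802  1.0995]
 [ 0.      0.      0.      1.    ]]
{'time_s': 0.1, 'joint_positions': array([ 1.253 ,  0.3142, -0.048 ,  1.2102,  0.    ,  1.5708]), 'joint_velocities': array([-0.0026, -0.001 ,  0.0022,  0.0014, -0.0009,  0.0012]), 'joint_efforts': array([  0.0015, -54.0768,  34.0541,   0.0112,   0.0001,  -0.    ]), 'ee_pos': array([0.1873, 0.5694, 0.2011]), 'tcp_rot': array([[-0.9499,  0.3125, -0.0005],
       [ 0.3125,  0.9499, -0.0015],
       [ 0.    , -0.0015, -1.    ]]), 'contact_force': array([-0.1735,  0.4694, -0.3674]), 'wrist_torque': array([ 0.0418, -0.0025, -0.0161]), 'finger_force': 0.0, 'opening': 1.0004665393842338}
-0.0187
```

View pics/top0.png

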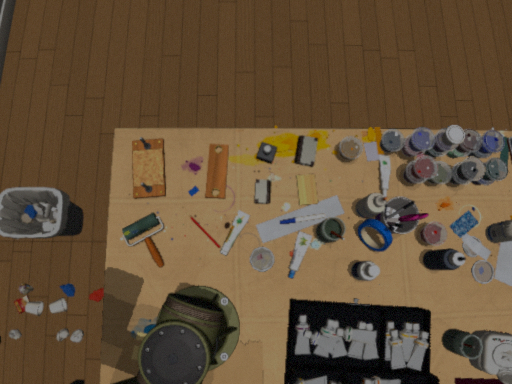

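View pics/scene0.png

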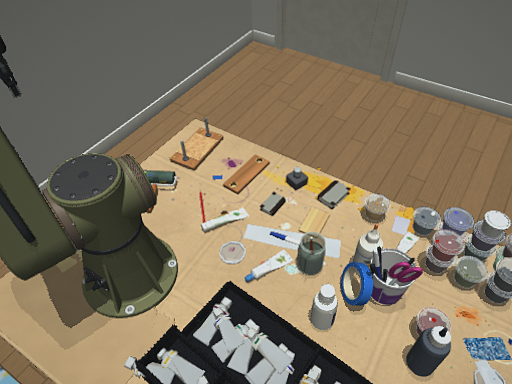

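Top view: press at (148,168), platen (217,171), weight (267,152), large book (306,151), small book (262,190), board (306,190), cup (348,149), glass (330,230). I'll zoom in next.

```bash
python3 - <<'E'
import cv2
a=cv2.imread("pics/top0.png")[128:210,125:365]; b=cv2.imread("pics/scene0.png")[110:240,160:400]
cv2.imwrite("pics/topc.png",cv2.resize(a[:,0:110],None,fx=7,fy=7,interpolation=cv2.INTER_CUBIC))
cv2.imwrite("pics/topd.png",cv2.resize(a[:,120:],None,fx=6.5,fy=6.5,interpolation=cv2.INTER_CUBIC))
E
```

```text
(no output)
```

View pics/topc.png

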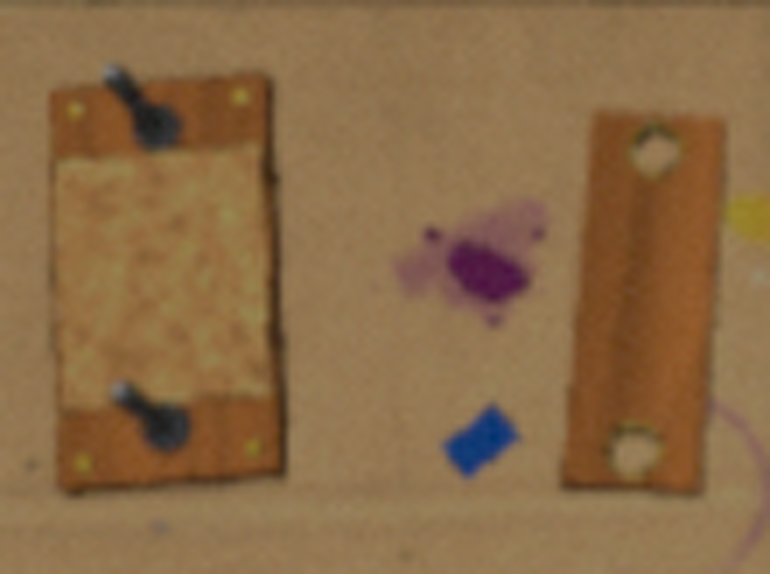

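View pics/topd.png

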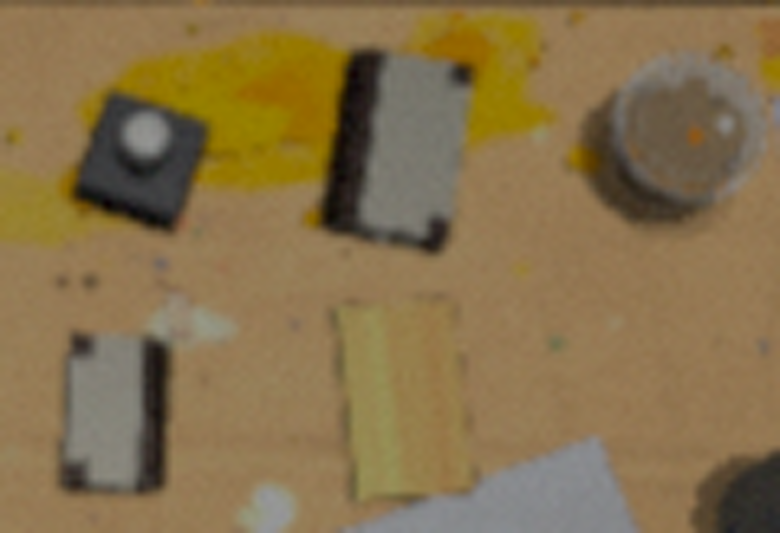

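Crop c: press screws near (76,110), (240,97), (253,447) and (84,463), post bases (158,127) and (167,428), platen holes (656,152) and (634,450). Crop d: the large book's spine is on the image left (world +y) and the small book's on the right (−y), so they are already opposite and neither needs flipping.

```bash
cat > h.py <<'E'
import numpy as np, cv2
np.set_printoptions(precision=4,suppress=True)
def cal(f):
    return np.array([[f["fx"],0,f["cx"]],[0,f["fy"],f["cy"]],[0,0,1.]]),np.array([float(f["k1"]),0,0,0]),np.array(f["extrinsics"])
def p2w(f,px,z):
    K,d,E=cal(f)
    n=cv2.undistortPoints(np.array(px,float).reshape(-1,1,2),K,d).reshape(-1,2)
    r=np.c_[n[:,0],-n[:,1],-np.ones(len(n))]@E[:3,:3].T
    o=E[:3,3]; return o+r*((z-o[2])/r[:,2])[:,None]
def w2p(f,P):
    K,d,E=cal(f); c=(np.array(P,float).reshape(-1,3)-E[:3,3])@E[:3,:3]; c[:,1:]*=-1
    return cv2.projectPoints(c,np.zeros(3),np.zeros(3),K,d)[0].reshape(-1,2)
E
python3 - <<'E'
from h import *
f=dict(np.load("top0.npz"))
C=lambda p:(np.array(p)+.5)/7-.5+[125,128]
D=lambda p:(np.array(p)+.5)/6.5-.5+[245,128]
def show(n,P,conv,z,k=None):
    w=p2w(f,conv(P),z); c=w.mean(0)
    r=cv2.minAreaRect(w[:,:2].astype(np.float32))
    l=[np.linalg.norm(w[i]-w[(i+1)%len(w)])*1000 for i in range(len(w))]
    yx=np.arctan2(*(w[1]-w[-2+len(w)] if 0 else (w[0]+w[1]-w[2]-w[3] if len(w)==4 else w[0]-w[1]))[[1,0]])
    print(n,c[:2],"long-axis deg",np.degrees(yx),"len",np.round(l,1))
show("screws",[(76,110),(240,97),(253,447),(84,463)],C,.016)
show("postbase",[(158,127),(167,428)],C,.018)
show("posttip",[(112,74),(119,389)],C,.092)
show("holes",[(656,152),(634,450)],C,.012)
show("platen",[(594,113),(725,118),(703,480),(567,478)],C,.012)
show("large",[(355,50),(472,65),(440,235),(327,222)],D,.022)
show("small",[(73,335),(168,343),(158,486),(65,480)],D,.016)
show("board",[(338,308),(455,297),(472,487),(357,497)],D,.009)
show("wt",[(113,92),(208,125),(178,212),(80,180)],D,.031)
print("knob",p2w(f,D([(145,132)]),.06),"cup",p2w(f,D([(690,130)]),.055),"glass",p2w(f,[(330,230)],.1))
E
```

```text
screws [0.4573 0.1528] long-axis deg 4.61542355068295 len [ 70.9 154.1  71.1 155.2]
postbase [0.4572 0.1525] long-axis deg 4.620793238070271 len [132.2 132.2]
posttip [0.4564 0.1522] long-axis deg 4.450884365520999 len [129.9 129.9]
holes [ 0.4479 -0.0518] long-axis deg -3.2995583484127247 len [130.8 130.8]
platen [ 0.4499 -0.0527] long-axis deg -2.9501436783010275 len [ 56.5 158.9  56.9 160.3]
large [ 0.5097 -0.3187] long-axis deg -11.569885311728692 len [55.1 84.1 52.3 84.5]
small [ 0.3848 -0.1869] long-axis deg -4.124637188191587 len [43.3 66.1 41.9 66.9]
board [ 0.3924 -0.3198] long-axis deg 3.398125885721012 len [54.7 89.  52.9 88.3]
wt [ 0.5019 -0.2007] long-axis deg -19.734203724240757 len [46.1 43.7 46.8 44.7]
knob [[ 0.5021 -0.1993  0.06  ]] cup [[ 0.5055 -0.446   0.055 ]] glass [[ 0.2604 -0.3632  0.1   ]]
```

```bash
cat > go.py <<'E'
import sys; from h import *
from scipy.spatial.transform import Rotation as R
from station import sensors
s=sensors.state(); p=s["ee_pos"]; M=s["tcp_rot"]
x,y,z,yaw=map(float,sys.argv[1:5]); a=np.radians(yaw)
D=np.array([[-np.cos(a),-np.sin(a),0],[-np.sin(a),np.cos(a),0],[0,0,-1]]) # tool y along object y
print("t",s["time_s"],"pos",p,"q",s["joint_positions"],"open",round(s["opening"],3),"F",s["contact_force"],"ff",s["finger_force"])
print("turn units",R.from_matrix(M.T@D).as_rotvec(True)/8)
d=np.array([x,y,z])-p
print("shift after turn",D.T@d/.03)
E
python3 go.py .5 .15 .2 -11.6; python3 go.py .51 -.3187 .2 -11.6
```

```text
t 0.1 pos [0.1873 0.5694 0.2011] q [ 1.253   0.3142 -0.048   1.2102  0.      1.5708] open 1.0 F [-0.1735  0.4694 -0.3674] ff 0.0
turn units [-0.011  -0.0008 -0.8259]
shift after turn [-13.0215 -11.5995   0.0371]
t 0.1 pos [0.1873 0.5694 0.2011] q [ 1.253   0.3142 -0.048   1.2102  0.      1.5708] open 1.0 F [-0.1735  0.4694 -0.3674] ff 0.0
turn units [-0.011  -0.0008 -0.8259]
shift after turn [-16.4895 -26.8367   0.0371]
```

Request:
{"api": "drive_tool", "payload": {"plan": "1 0 0 0 0 0 -0.826;1 -1 -0.89 0 0 0 0;1 -1 -0.89 0 0 0 0;1 -1 -0.89 0 0 0 0;1 -1 -0.89 0 0 0 0;1 -1 -0.89 0 0 0 0;1 -1 -0.89 0 0 0 0;1 -1 -0.89 0 0 0 0;1 -1 -0.89 0 0 0 0;1 -1 -0.89 0 0 0 0"}}

```text
time_s: 1.1
ee_pos: [0.4042, 0.2787, 0.2017]
tcp_rot: [[-0.98, 0.201, -0.0], [0.201, 0.98, -0.0], [0.0, -0.0, -1.0]]
contact_force: [0.9, 0.2, -0.3]
opening: 1.002
finger_force: 0.0
```

Request:
{"api": "drive_tool", "payload": {"plan": "1 -1 -0.89 0 0 0 0;1 -1 -0.89 0 0 0 0;1 -1 -0.89 0 0 0 0;1 -1 -0.89 0 0 0 0;1 -0.23 -1 0 0 0 0;1 -0.23 -1 0 0 0 0;1 -0.23 -1 0 0 0 0;1 -0.23 -1 0 0 0 0;1 -0.23 -1 0 0 0 0;1 -0.23 -1 0 0 0 0"}}

```text
time_s: 2.1
ee_pos: [0.5036, -0.0344, 0.2016]
tcp_rot: [[-0.98, 0.201, -0.001], [0.201, 0.98, 0.0], [0.001, -0.0, -1.0]]
contact_force: [0.1, 0.1, -0.6]
opening: 1.0
finger_force: 0.0
```

```bash
python3 go.py .51 -.3187 .2 -11.6
```

```text
t 2.1 pos [ 0.5036 -0.0344  0.2016] q [-0.0681  0.1356 -0.2729  1.1629  0.      0.1343] open 1.0 F [ 0.0968  0.1118 -0.6441] ff 0.0
turn units [-0.0005 -0.0044 -0.0001]
shift after turn [-2.1134 -9.2415  0.0531]
```

Request:
{"api": "drive_tool", "payload": {"plan": "1 -0.23 -1 0 0 0 0;1 -0.23 -1 0 0 0 0;1 -0.23 -1 0 0 0 0;1 -0.23 -1 0 0 0 0;1 -0.23 -1 0 0 0 0;1 -0.23 -1 0 0 0 0;1 -0.23 -1 0 0 0 0;1 -0.23 -1 0 0 0 0;1 0 0 0 0 0 0;1 0 0 0 0 0 0"}}

```text
time_s: 3.1
ee_pos: [0.5094, -0.2795, 0.2013]
tcp_rot: [[-0.979, 0.202, -0.001], [0.202, 0.979, 0.001], [0.001, 0.001, -1.0]]
contact_force: [0.5, 0.6, -0.2]
opening: 0.999
finger_force: 0.0
```

```bash
python3 go.py .51 -.3187 .2 -11.6; python3 - <<'E'
from station import grab_frame
from h import *
f=grab_frame("wrist"); np.savez("w1.npz",**f); cv2.imwrite("pics/w1.png",f["frame"][:,:,::-1])
print(f["fx"],f["k1"],f["extrinsics"])
E
```

```text
t 3.1 pos [ 0.5094 -0.2795  0.2013] q [-0.5021  0.2792 -0.0948  1.1981  0.0004 -0.2983] open 0.999 F [ 0.5222  0.6361 -0.2309] ff 0.0
turn units [ 0.0055 -0.008  -0.0098]
shift after turn [-0.2815 -1.2754  0.042 ]
320.13871412664315 -0.03790307392972709 [[ 0.2016 -0.9337 -0.2958  0.4334]
 [ 0.9795  0.1924  0.0602 -0.2639]
 [ 0.0007 -0.3019  0.9533  0.3731]
 [ 0.      0.      0.      1.    ]]
```

View pics/w1.png

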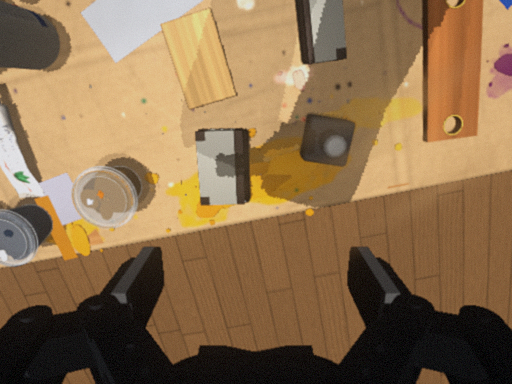

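Wrist view: large book at (196–249, 128–205) with its spine to the right (+y), board (200,58), small book (322,28), weight knob (336,146), platen holes (455,2) and (453,124), cup (105,196). Cross-checking these against the top view.

```bash
python3 - <<'E'
from h import *
f=dict(np.load("w1.npz"))
for n,P,z in [("large",[(0.5097,-.3187)],.022),("weight",[(.502,-.2)],.06),("board",[(.3924,-.3198)],.009),("platen",[(.4485,-.052)],.012)]:
    print(n,w2p(f,[[*P[0],z]]))
c=lambda x,y,t,L,W,z:[[x+a*L*np.cos(t)-b*W*np.sin(t),y+a*L*np.sin(t)+b*W*np.cos(t),z] for a,b in((-.5,-.5),(-.5,.5),(.5,.5),(.5,-.5))]
q=w2p(f,c(.5097,-.3187,np.radians(-11.57),.086,.058,.022)); w=w2p(f,c(.502,-.2,np.radians(-19.7),.05,.05,.031));b=w2p(f,c(.3924,-.3198,np.radians(3.4),.092,.056,.009))
im=cv2.resize(f["frame"][:,:,::-1],None,fx=3,fy=3,interpolation=cv2.INTER_CUBIC)
for k in(q,w,b): cv2.polylines(im,[np.int32(k*3)],1,(0,0,255),1)
cv2.imwrite("pics/w1o.png",im[0:600,450:1150])
E
```

```text
large [[221.0958 166.8745]]
weight [[332.5122 145.0232]]
board [[195.8879  59.3046]]
platen [[451.48    61.8087]]
```

View pics/w1o.png

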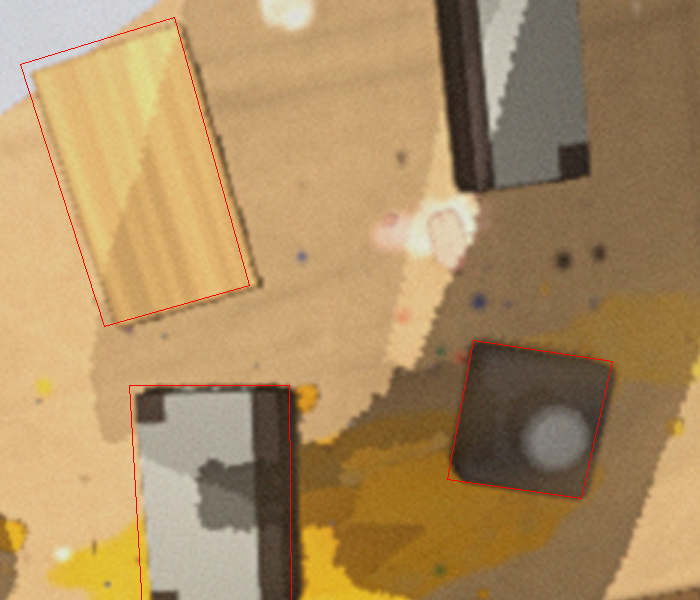

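Projected outlines match within about 3 mm. Descending on the large book.

Request:
{"api": "drive_tool", "payload": {"plan": "1 -0.14 -0.62 0 0 0 0;1 -0.14 -0.6 0 0 0 0;1 0 0 1 0 0 0;1 0 0 1 0 0 0;1 0 0 1 0 0 0;1 0 0 1 0 0 0;1 0 0 0.8 0 0 0;1 0 0 0.8 0 0 0;1 0 0 0 0 0 0;1 0 0 0 0 0 0"}}

```text
time_s: 4.15
ee_pos: [0.5106, -0.3172, 0.034]
tcp_rot: [[-0.98, 0.201, -0.001], [0.201, 0.98, 0.0], [0.001, 0.0, -1.0]]
contact_force: [0.5, -0.7, 0.0]
opening: 1.0
finger_force: 0.0
```

```bash
python3 go.py .509 -.317 .003 -11.6
```

```text
t 4.15 pos [ 0.5106 -0.3172  0.034 ] q [-0.5558  0.4312 -0.2797  0.8606 -0.0001 -0.3532] open 1.0 F [ 0.5029 -0.6793  0.0173] ff 0.0
turn units [ 0.001  -0.0051 -0.0016]
shift after turn [ 0.0552 -0.0031  1.0335]
```

Request:
{"api": "drive_tool", "payload": {"plan": "1 0.05 0 0.5 0 0 0;1 0 0 0.5 0 0 0;1 0 0 0 0 0 0;-1 0 0 0 0 0 0;-1 0 0 0 0 0 0;-1 0 0 0 0 0 0;-1 0 0 0 0 0 0;-1 0 0 0 0 0 0;-1 0 0 0 0 0 0;-1 0 0 0 0 0 0", "squeeze": 40}}

```text
time_s: 5.15
ee_pos: [0.5092, -0.3165, 0.0039]
tcp_rot: [[-0.98, 0.201, -0.0], [0.201, 0.98, 0.0], [0.0, 0.0, -1.0]]
contact_force: [0.7, 0.7, -0.3]
opening: -0.001
finger_force: 0.0
```

Request:
{"api": "drive_tool", "payload": {"plan": "-1 0 0 0 0 0 0;-1 0 0 -0.5 0 0 0;-1 0 0 -1 0 0 0;-1 0 0 -1 0 0 0;-1 0 0 -1 0 0 0;-1 0 0 -1 0 0 0;-1 0 0 -0.3 0 0 0;-1 0 0 0 0 0 0"}}

```text
time_s: 5.95
ee_pos: [0.5103, -0.3172, 0.1493]
tcp_rot: [[-0.98, 0.201, 0.003], [0.201, 0.98, -0.002], [-0.003, -0.001, -1.0]]
contact_force: [0.2, 0.3, -0.2]
opening: 0.002
finger_force: 0.0
```

```bash
python3 go.py .457 .1525 .15 4.6
```

```text
t 5.95 pos [ 0.5103 -0.3172  0.1493] q [-0.5562  0.337  -0.136   1.0948 -0.     -0.3537] open 0.002 F [ 0.2151  0.2591 -0.2463] ff 0.0
turn units [-0.0103  0.019  -2.0252]
shift after turn [ 0.5154 15.7491 -0.0244]
```

The gripper shut on nothing, so I'm looking before going on.

```bash
python3 - <<'E'
from station import grab_frame
from h import *
f=grab_frame("wrist"); np.savez("w2.npz",**f); cv2.imwrite("pics/w2.png",f["frame"][:,:,::-1])
E
```

```text
(no output)
```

View pics/w2.png

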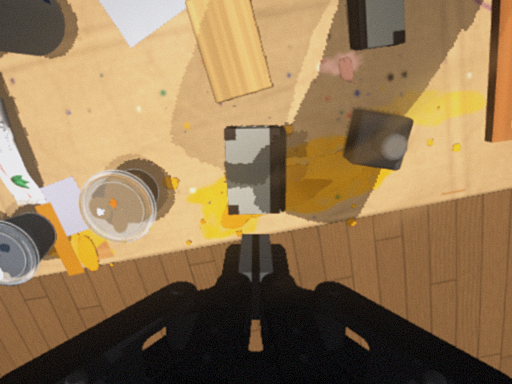

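```bash
python3 - <<'E'
from h import *
f=dict(np.load("w2.npz"))
print(f["extrinsics"]); print(w2p(f,[[.5103,-.3172,.1493],[.5103,-.3172,.18],[.51,-.317,.022],[.51,-.317,0.004]]))
P=[(226,128),(284,126),(286,211),(229,214)]
w=p2w(f,P,.022);print(w,w.mean(0))
E
```

```text
[[ 0.2002 -0.9329 -0.2993  0.4337]
 [ 0.9798  0.1903  0.0622 -0.3013]
 [-0.0011 -0.3057  0.9521  0.3209]
 [ 0.      0.      0.      1.    ]]
[[255.1305 226.0664]
 [255.0415 251.9858]
 [255.4611 170.5271]
 [255.4691 166.0543]]
[[ 0.4647 -0.3356  0.022 ]
 [ 0.4736 -0.2827  0.022 ]
 [ 0.5572 -0.2953  0.022 ]
 [ 0.5489 -0.3521  0.022 ]] [ 0.5111 -0.3164  0.022 ]
```

The book hasn't moved. In the picture the real finger tips sit about 11 mm behind the TCP, so the fingers closed above the book. I'll go lower and watch the force.

Request:
{"api": "drive_tool", "payload": {"plan": "1 0 0 0 0 0 0;1 0 0 0 0 0 0;1 0 0 1 0 0 0;1 0 0 1 0 0 0;1 0 0 1 0 0 0;1 0 0 1 0 0 0;1 0 0 0.7 0 0 0;1 0 0 0.3 0 0 0;1 0 0 0.2 0 0 0;1 0 0 0 0 0 0"}}

```text
time_s: 7.0
ee_pos: [0.509, -0.3164, -0.0085]
tcp_rot: [[-0.98, 0.201, -0.001], [0.201, 0.98, 0.0], [0.001, 0.0, -1.0]]
contact_force: [0.5, 0.3, -0.1]
opening: 0.998
finger_force: 0.0
```

Request:
{"api": "drive_tool", "payload": {"plan": "0.7 0 0 0 0 0 0;0.6 0 0 0 0 0 0;0.5 0 0 0 0 0 0;0.4 0 0 0 0 0 0;0.4 0 0 0 0 0 0;0.4 0 0 0 0 0 0", "squeeze": 20}}

```text
time_s: 7.6
ee_pos: [0.5094, -0.3166, -0.008]
tcp_rot: [[-0.98, 0.201, 0.0], [0.201, 0.98, -0.0], [-0.0, -0.0, -1.0]]
contact_force: [-0.2, 0.9, 0.5]
opening: 0.7
finger_force: 0.0
```

Request:
{"api": "drive_tool", "payload": {"plan": "0.3 0 0 0 0 0 0;0.2 0 0 0 0 0 0;0.1 0 0 0 0 0 0;0.1 0 0 0 0 0 0"}}

```text
time_s: 8.0
ee_pos: [0.5093, -0.3166, -0.0081]
tcp_rot: [[-0.98, 0.201, -0.0], [0.201, 0.98, 0.0], [0.0, 0.0, -1.0]]
contact_force: [-0.4, 0.2, -0.7]
opening: 0.55
finger_force: 0.0
```

```bash
python3 - <<'E'
from station import grab_frame
from h import *
f=grab_frame("wrist"); np.savez("w3.npz",**f); g=grab_frame("scene")
p=w2p(g,[[.51,-.317,.02]])[0].astype(int); print(p, f["extrinsics"][:3,3], w2p(f,[[.5093,-.3166,-.008],[.5093,-.3166,.022]]))
a=f["frame"][:,:,::-1]; b=g["frame"][p[1]-64:p[1]+64,p[0]-86:p[0]+86,::-1]
cv2.imwrite("pics/w3.png",np.hstack([cv2.resize(a,(400,300)),cv2.resize(b,(400,300),interpolation=cv2.INTER_CUBIC)]))
E
```

```text
[332 191] [ 0.433  -0.3009  0.1637] [[255.0613 226.2511]
 [255.0272 251.3658]]
```

View pics/w3.png

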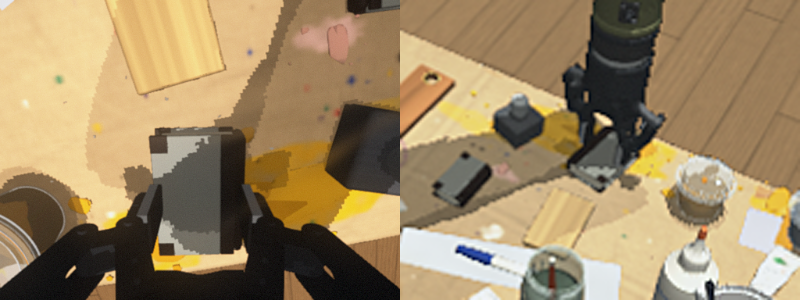

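The fingers are still above the book's top face, so I'm calibrating tip height by touching it gently.

Request:
{"api": "drive_tool", "payload": {"plan": "0.1 0 0 0.1 0 0 0;0.1 0 0 0 0 0 0"}}

```text
time_s: 8.3
ee_pos: [0.5097, -0.3168, -0.0099]
tcp_rot: [[-0.98, 0.201, 0.001], [0.201, 0.98, -0.001], [-0.001, -0.0, -1.0]]
contact_force: [-2.5, 1.7, 11.1]
opening: 0.552
finger_force: 5.3
```

Request:
{"api": "drive_tool", "payload": {"plan": "0.1 0 0 0.1 0 0 0;0.1 0 0 0 0 0 0"}}

```text
time_s: 8.5
ee_pos: [0.5098, -0.3169, -0.01]
tcp_rot: [[-0.98, 0.201, 0.002], [0.201, 0.98, -0.001], [-0.002, -0.001, -1.0]]
contact_force: [-11.1, 6.4, 35.1]
opening: 0.55
finger_force: 17.4
```

Request:
{"api": "drive_tool", "payload": {"plan": "0.1 0 0 0.1 0 0 0;0.1 0 0 0 0 0 0"}}

```text
time_s: 8.7
ee_pos: [0.5099, -0.3169, -0.0102]
tcp_rot: [[-0.98, 0.201, 0.003], [0.201, 0.98, -0.001], [-0.003, -0.001, -1.0]]
contact_force: [-17.9, 11.4, 59.5]
opening: 0.553
finger_force: 29.4
```

Request:
{"api": "drive_tool", "payload": {"plan": "0.1 0 0 -0.5 0 0 0;1 0 0 0 0 0 0;1 0 0 0 0 0 0;1 0 0 0 0 0 0;1 0 0 0 0 0 0;1 0 0 0.3 0 0 0;1 0 0 0.3 0 0 0;1 0 0 0 0 0 0"}}

```text
time_s: 9.5
ee_pos: [0.5077, -0.3156, -0.0223]
tcp_rot: [[-0.98, 0.201, -0.003], [0.201, 0.98, 0.002], [0.003, 0.001, -1.0]]
contact_force: [-1.4, -0.2, -0.4]
opening: 1.003
finger_force: 0.0
```

Request:
{"api": "drive_tool", "payload": {"plan": "1 0 0 0.2 0 0 0;1 0 0 0 0 0 0"}}

```text
time_s: 9.7
ee_pos: [0.5087, -0.3162, -0.0271]
tcp_rot: [[-0.98, 0.201, -0.001], [0.201, 0.98, 0.001], [0.001, 0.0, -1.0]]
contact_force: [0.7, -0.2, 0.3]
opening: 1.003
finger_force: 0.0
```

No contact. Closing.

Request:
{"api": "drive_tool", "payload": {"plan": "0.5 0 0 0 0 0 0;0.4 0 0 0 0 0 0;-1 0 0 0 0 0 0;-1 0 0 0 0 0 0;-1 0 0 0 0 0 0;-1 0 0 0 0 0 0", "squeeze": 40}}

```text
time_s: 10.3
ee_pos: [0.5097, -0.3168, -0.0255]
tcp_rot: [[-0.98, 0.201, 0.001], [0.201, 0.98, -0.0], [-0.001, -0.0, -1.0]]
contact_force: [-0.3, -0.0, 4.8]
opening: 0.669
finger_force: 43.4
```

Request:
{"api": "drive_tool", "payload": {"plan": "-1 0 0 -0.5 0 0 0;-1 0 0 -1 0 0 0;-1 0 0 -1 0 0 0;-1 0 0 -1 0 0 0;-1 0 0 -1 0 0 0;-1 0 0 -0.5 0 0 0;-1 0 0 0 0 0 -0.5;-1 0 0 0 0 0 -0.5;-1 0 0 0 0 0 -0.5;-1 0 0 0 0 0 -0.5"}}

```text
time_s: 11.3
ee_pos: [0.5089, -0.3164, 0.1234]
tcp_rot: [[-0.997, -0.08, -0.001], [-0.08, 0.997, 0.0], [0.001, 0.0, -1.0]]
contact_force: [0.2, 0.3, -1.5]
opening: 0.668
finger_force: 43.0
```

```bash
python3 go.py .457 .1525 .12 4.6
```

```text
t 11.3 pos [ 0.5089 -0.3164  0.1234] q [-0.5561  0.3536 -0.1737  1.0444 -0.0001 -0.6358] open 0.668 F [ 0.236   0.2685 -1.4765] ff 43.03070425987244
turn units [ 0.0033 -0.0054 -0.0046]
shift after turn [ 0.4717 15.717   0.1128]
```

Request:
{"api": "drive_tool", "payload": {"plan": "-1 0 0.6 0 0 0 0;-1 0 0.9 0 0 0 0;-1 0 1 0 0 0 0;-1 0 1 0 0 0 0;-1 0 1 0 0 0 0;-1 0 1 0 0 0 0;-1 0 1 0 0 0 0;-1 0 1 0 0 0 0;-1 0 1 0 0 0 0;-1 0 1 0 0 0 0"}}

```text
time_s: 12.3
ee_pos: [0.4863, -0.0304, 0.1237]
tcp_rot: [[-0.997, -0.076, -0.001], [-0.076, 0.997, 0.0], [0.001, 0.0, -1.0]]
contact_force: [0.8, 0.5, -0.9]
opening: 0.667
finger_force: 43.1
```

Request:
{"api": "drive_tool", "payload": {"plan": "-1 0.1 1 0 0 0 0;-1 0.1 1 0 0 0 0;-1 0.1 1 0 0 0 0;-1 0.1 1 0 0 0 0;-1 0 1 0 0 0 0;-1 0 0.7 0 0 0 0;-1 0 0.5 0 0 0 0;-1 0 0 0 0 0 0;-1 0 0 0 0 0 0"}}

```text
time_s: 13.2
ee_pos: [0.4603, 0.1523, 0.1237]
tcp_rot: [[-0.997, -0.077, -0.001], [-0.077, 0.997, -0.0], [0.001, -0.0, -1.0]]
contact_force: [-0.3, -0.4, -1.7]
opening: 0.666
finger_force: 43.1
```

```bash
python3 go.py .457 .1525 -.005 4.6; python3 - <<'E'
from station import grab_frame
from h import *
f=grab_frame("wrist"); np.savez("w4.npz",**f); g=grab_frame("top"); np.savez("top4.npz",**g)
# projected press outline
t=np.radians(4.6); R=np.array([[np.cos(t),-np.sin(t)],[np.sin(t),np.cos(t)]])
o=np.array([.457,.1525])
im=cv2.resize(f["frame"][:,:,::-1],None,fx=1.5,fy=1.5)
for L,W,z in((.178,.096,.016),(.110,.09,.018)):
    c=np.array([(-L,-W),(-L,W),(L,W),(L,-W)])/2@R.T+o
    cv2.polylines(im,[np.int32(1.5*w2p(f,np.c_[c,np.full(4,z)]))],1,(0,0,255),1)
for sx in(-1,1):
    b=R@[sx*.066,0]+o; q=w2p(f,[[*b,.018],[*b,.092]])*1.5
    cv2.line(im,tuple(map(int,q[0])),tuple(map(int,q[1])),(255,0,0),1)
cv2.imwrite("pics/w4.png",im)
E
```

```text
t 13.2 pos [0.4603 0.1523 0.1237] q [ 0.3197  0.148  -0.4428  0.9808 -0.0002  0.2425] open 0.666 F [-0.3028 -0.4463 -1.7059] ff 43.118796944618225
turn units [-0.0029 -0.0048 -0.0216]
shift after turn [0.1097 0.0149 4.2886]
```

View pics/w4.png

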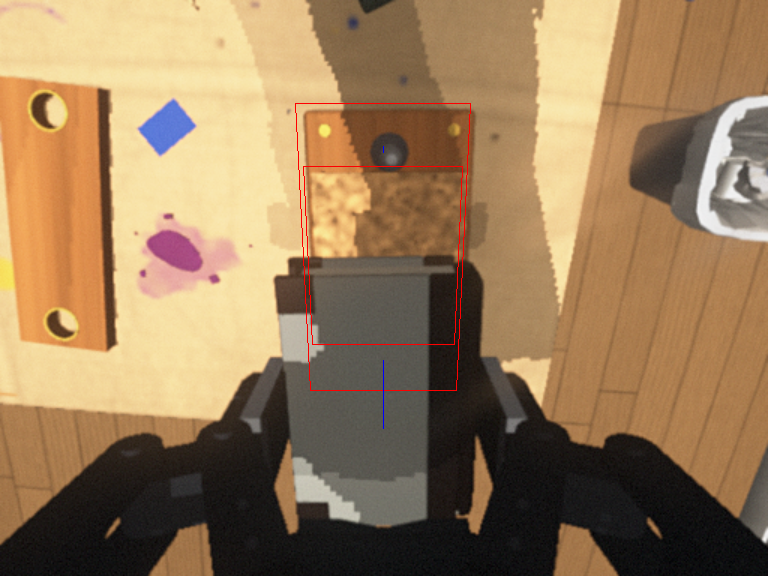

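The overlay shows the press about 2.8 mm further +y than I estimated. Correcting, then lowering.

Request:
{"api": "drive_tool", "payload": {"plan": "-1 0.03 0.08 0.3 0 0 0;-1 0 0 0.9 0 0 0;-1 0 0 1 0 0 0;-1 0 0 1 0 0 0;-1 0 0 0.6 0 0 0;-1 0 0 0.3 0 0 0;-1 0 0 0.1 0 0 0;-1 0 0 0 0 0 0;-1 0 0 0 0 0 0"}}

```text
time_s: 14.2
ee_pos: [0.461, 0.1547, -0.0012]
tcp_rot: [[-0.997, -0.076, 0.002], [-0.076, 0.997, 0.001], [-0.002, 0.0, -1.0]]
contact_force: [0.5, 0.4, -1.5]
opening: 0.668
finger_force: 43.1
```

Request:
{"api": "drive_tool", "payload": {"plan": "-1 0 0 0.1 0 0 0;-1 0 0 0 0 0 0"}}

```text
time_s: 14.4
ee_pos: [0.4605, 0.1546, -0.0047]
tcp_rot: [[-0.997, -0.077, 0.001], [-0.077, 0.997, 0.0], [-0.001, 0.0, -1.0]]
contact_force: [-0.8, 0.5, -1.1]
opening: 0.667
finger_force: 43.1
```

Request:
{"api": "drive_tool", "payload": {"plan": "-1 0 0 0.08 0 0 0;-1 0 0 0 0 0 0"}}

```text
time_s: 14.6
ee_pos: [0.4603, 0.1546, -0.0074]
tcp_rot: [[-0.997, -0.077, 0.0], [-0.077, 0.997, 0.0], [-0.0, 0.0, -1.0]]
contact_force: [-0.3, 1.7, -1.8]
opening: 0.669
finger_force: 43.1
```

Request:
{"api": "drive_tool", "payload": {"plan": "-1 0 0 0.03 0 0 0;-1 0 0 0 0 0 0"}}

```text
time_s: 14.8
ee_pos: [0.4603, 0.1546, -0.0075]
tcp_rot: [[-0.997, -0.077, 0.0], [-0.077, 0.997, 0.0], [-0.0, 0.0, -1.0]]
contact_force: [-3.5, -1.7, 9.8]
opening: 0.666
finger_force: 44.2
```

Request:
{"api": "drive_tool", "payload": {"plan": "0.6 0 0 0 0 0 0;1 0 0 0 0 0 0;1 0 0 0 0 0 0;1 0 0 0 0 0 0;1 0 0 -0.6 0 0 0;1 0 0 -1 0 0 0;1 0 0 -1 0 0 0;1 0 0 -1 0 0 0;1 0 0 -1 0 0 0;1 0 0 -0.6 0 0 0"}}

```text
time_s: 15.8
ee_pos: [0.4611, 0.1548, 0.1499]
tcp_rot: [[-0.997, -0.077, 0.002], [-0.077, 0.997, 0.001], [-0.003, 0.001, -1.0]]
contact_force: [0.1, -0.2, 0.9]
opening: 1.0
finger_force: 0.0
```

```bash
python3 go.py .393 -.317 .14 3.4
```

```text
t 15.8 pos [0.4611 0.1548 0.1499] q [ 0.3239  0.1279 -0.4028  1.0375 -0.      0.247 ] open 1.0 F [ 0.0663 -0.1948  0.8578] ff 0.0
turn units [0.0046 0.0182 0.1252]
shift after turn [  3.1973 -15.5631   0.3316]
```

Request:
{"api": "drive_tool", "payload": {"plan": "1 0.2 -0.98 0 0 0 0.125;1 0.2 -0.98 0 0 0 0;1 0.2 -0.98 0 0 0 0;1 0.2 -0.98 0 0 0 0;1 0.2 -0.98 0 0 0 0;1 0.2 -0.98 0 0 0 0;1 0.2 -0.98 0 0 0 0;1 0.2 -0.98 0 0 0 0;1 0.2 -0.98 0 0 0 0;1 0.2 -0.98 0 0 0 0"}}

```text
time_s: 16.8
ee_pos: [0.4177, -0.1438, 0.1476]
tcp_rot: [[-0.998, -0.059, -0.0], [-0.059, 0.998, 0.0], [0.0, 0.0, -1.0]]
contact_force: [0.8, -0.1, 1.0]
opening: 0.998
finger_force: 0.0
```

Request:
{"api": "drive_tool", "payload": {"plan": "1 0.2 -0.98 0 0 0 0;1 0.2 -0.98 0 0 0 0;1 0.2 -0.98 0 0 0 0;1 0.2 -0.98 0 0 0 0;1 0.2 -0.98 0 0 0 0;1 0.2 -0.9 0 0 0 0;1 0 0 0 0 0 0;1 0 0 0 0 0 0"}}

```text
time_s: 17.6
ee_pos: [0.3922, -0.3185, 0.1473]
tcp_rot: [[-0.998, -0.058, -0.0], [-0.058, 0.998, 0.001], [0.0, 0.001, -1.0]]
contact_force: [-0.3, 1.1, 0.0]
opening: 1.0
finger_force: 0.0
```

```bash
python3 go.py .393 -.317 -.025 3.4;  python3 - <<'E'
from station import grab_frame
from h import *
t=grab_frame("top"); np.savez("top5.npz",**t); f=grab_frame("wrist"); np.savez("w5.npz",**f)
def poly(g,im,k,x,y,yaw,L,W,z):
    a=np.radians(yaw);R=np.array([[np.cos(a),-np.sin(a)],[np.sin(a),np.cos(a)]])
    c=np.array([(-L,-W),(-L,W),(L,W),(L,-W)])/2@R.T+[x,y]
    cv2.polylines(im,[np.int32(k*(w2p(g,np.c_[c,np.full(4,z)])+.5))],1,(0,0,255),1)
a=f["frame"][:,:,::-1].repeat(2,0).repeat(2,1).copy(); poly(f,a,2,.393,-.317,3.4,.092,.056,.009)
b=cv2.resize(t["frame"][125:210,125:180,::-1],None,fx=7,fy=7,interpolation=cv2.INTER_CUBIC)
cv2.imwrite("pics/w5.png",np.hstack([a[0:595,330:730],b]))
E
```

```text
t 17.6 pos [ 0.3922 -0.3185  0.1473] q [-0.6824  0.1676 -0.3622  1.0419  0.0004 -0.7404] open 1.0 F [-0.2789  1.1092  0.0246] ff 0.0
turn units [ 0.0065 -0.0027 -0.0095]
shift after turn [-0.0298  0.0487  5.7417]
```

View pics/w5.png

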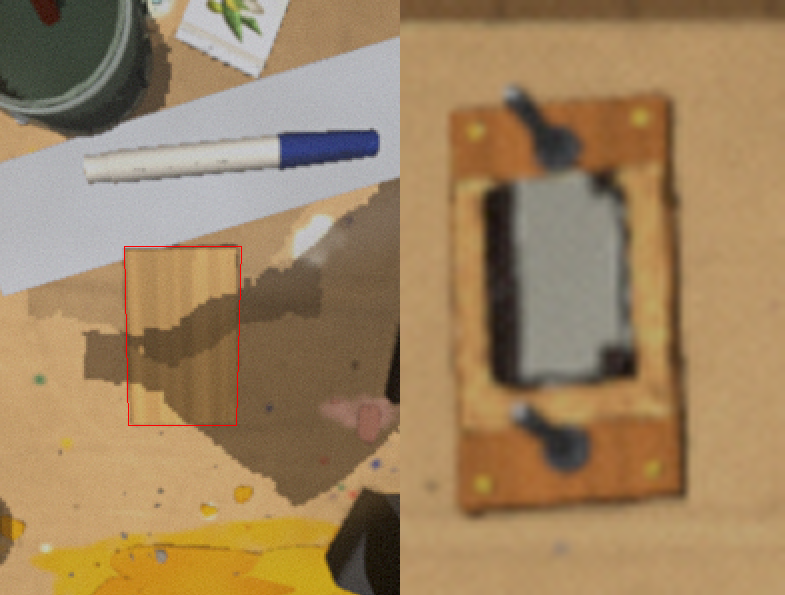

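Request:
{"api": "drive_tool", "payload": {"plan": "1 0 0.04 0.7 0 0 0;1 0 0 1 0 0 0;1 0 0 1 0 0 0;1 0 0 1 0 0 0;1 0 0 1 0 0 0;1 0 0 0.6 0 0 0;1 0 0 0.4 0 0 0;1 0 0 0.1 0 0 0;1 0 0 0 0 0 0"}}

```text
time_s: 18.6
ee_pos: [0.3927, -0.317, -0.0262]
tcp_rot: [[-0.998, -0.06, -0.0], [-0.06, 0.998, 0.0], [0.0, 0.0, -1.0]]
contact_force: [0.1, 0.8, 0.2]
opening: 1.001
finger_force: 0.0
```

Request:
{"api": "drive_tool", "payload": {"plan": "0.7 0 0 0.1 0 0 0;0.45 0 0 0 0 0 0;0.4 0 0 0 0 0 0;0.4 0 0 0 0 0 0"}}

```text
time_s: 19.0
ee_pos: [0.3928, -0.3176, -0.0289]
tcp_rot: [[-0.998, -0.059, 0.001], [-0.059, 0.998, -0.0], [-0.001, -0.001, -1.0]]
contact_force: [-0.1, 0.9, -0.5]
opening: 0.699
finger_force: 0.0
```

```bash
python3 go.py .393 -.317 -.03 3.4;  python3 - <<'E'
from h import *
f=dict(np.load("top5.npz"))
C=lambda p:(np.array(p)-[400,0]+.5)/7-.5+[125,125]
w=p2w(f,C([(487,190),(612,172),(637,378),(505,385)]),.04);print(w.mean(0),w)
print(p2w(f,C([(557,149),(570,449)]),.018).mean(0))
E
```

```text
t 19.0 pos [ 0.3928 -0.3176 -0.0289] q [-0.68    0.354  -0.5775  0.6385  0.     -0.7392] open 0.699 F [-0.0687  0.8628 -0.4577] ff 0.0
turn units [-0.0037  0.0042 -0.0004]
shift after turn [-0.0094  0.0185  0.035 ]
[0.4583 0.1478 0.04  ] [[0.4976 0.1807 0.04  ]
 [0.5053 0.1284 0.04  ]
 [0.4166 0.1138 0.04  ]
 [0.4138 0.1684 0.04  ]]
[0.457  0.1521 0.018 ]
```

Request:
{"api": "drive_tool", "payload": {"plan": "0.4 0 0 0.1 0 0 0;0.4 0 0 0 0 0 0"}}

```text
time_s: 19.2
ee_pos: [0.3923, -0.3172, -0.0326]
tcp_rot: [[-0.998, -0.059, -0.0], [-0.059, 0.998, 0.0], [0.0, 0.0, -1.0]]
contact_force: [0.3, 0.4, 0.3]
opening: 0.695
finger_force: 0.0
```

Request:
{"api": "drive_tool", "payload": {"plan": "-1 0 0 0 0 0 0;-1 0 0 0 0 0 0;-1 0 0 0 0 0 0;-1 0 0 0 0 0 0"}}

```text
time_s: 19.6
ee_pos: [0.3923, -0.3172, -0.0322]
tcp_rot: [[-0.998, -0.059, -0.0], [-0.059, 0.998, 0.0], [0.0, 0.0, -1.0]]
contact_force: [-1.3, 1.1, 6.3]
opening: 0.642
finger_force: 42.7
```

Request:
{"api": "drive_tool", "payload": {"plan": "-1 0 0 -0.3 0 0 0;-1 0 0 -1 0 0 0;-1 0 0 -1 0 0 0;-1 0 0 -1 0 0 0;-1 0 0 -1 0 0 0;-1 0 0 -0.7 0 0 -0.15;-1 0 0 0 0 0 0;-1 0 0 0 0 0 0"}}

```text
time_s: 20.4
ee_pos: [0.3927, -0.3175, 0.1179]
tcp_rot: [[-0.997, -0.08, 0.001], [-0.08, 0.997, -0.001], [-0.001, -0.001, -1.0]]
contact_force: [0.8, -0.2, 0.5]
opening: 0.639
finger_force: 42.5
```

```bash
python3 go.py .460 .156 .1168 4.6
```

```text
t 20.4 pos [ 0.3927 -0.3175  0.1179] q [-0.6798  0.1874 -0.4091  0.9731 -0.     -0.7599] open 0.639 F [ 0.8078 -0.1715  0.4892] ff 42.549481987953186
turn units [-0.0058  0.0059 -0.0018]
shift after turn [-3.5007 15.5527  0.0361]
```

Request:
{"api": "drive_tool", "payload": {"plan": "-1 -0.1 0.6 0 0 0 0;-1 -0.2 0.9 0 0 0 0;-1 -0.22 0.98 0 0 0 0;-1 -0.22 0.98 0 0 0 0;-1 -0.22 0.98 0 0 0 0;-1 -0.22 0.98 0 0 0 0;-1 -0.22 0.98 0 0 0 0;-1 -0.22 0.98 0 0 0 0;-1 -0.22 0.98 0 0 0 0;-1 -0.22 0.98 0 0 0 0"}}

```text
time_s: 21.4
ee_pos: [0.4304, -0.0317, 0.1162]
tcp_rot: [[-0.997, -0.08, -0.002], [-0.08, 0.997, 0.0], [0.002, 0.0, -1.0]]
contact_force: [0.6, -0.4, 0.1]
opening: 0.645
finger_force: 42.5
```

Request:
{"api": "drive_tool", "payload": {"plan": "-1 -0.22 0.98 0 0 0 0;-1 -0.22 0.98 0 0 0 0;-1 -0.22 0.98 0 0 0 0;-1 -0.22 0.98 0 0 0 0;-1 -0.22 0.98 0 0 0 0;-1 -0.2 0.8 0 0 0 0;-1 -0.13 0.5 0 0 0 0;-1 0 0 0 0 0 0;-1 0 0 0 0 0 0"}}

```text
time_s: 22.3
ee_pos: [0.4587, 0.1552, 0.1168]
tcp_rot: [[-0.997, -0.08, -0.002], [-0.08, 0.997, -0.001], [0.002, -0.001, -1.0]]
contact_force: [0.2, -0.4, -1.1]
opening: 0.642
finger_force: 42.5
```

```bash
python3 go.py .460 .156 .012 4.6
```

```text
t 22.3 pos [0.4587 0.1552 0.1168] q [ 0.3267  0.1536 -0.453   0.9661 -0.0006  0.2462] open 0.642 F [ 0.1693 -0.3809 -1.1152] ff 42.53642678260803
turn units [-0.0073 -0.0126  0.0018]
shift after turn [-0.046   0.0227  3.4917]
```

Request:
{"api": "drive_tool", "payload": {"plan": "-1 -0.04 0.02 0.3 0 0 0;-1 0 0 0.8 0 0 0;-1 0 0 1 0 0 0;-1 0 0 0.8 0 0 0;-1 0 0 0.4 0 0 0;-1 0 0 0.19 0 0 0;-1 0 0 0 0 0 0;-1 0 0 0 0 0 0"}}

```text
time_s: 23.1
ee_pos: [0.4615, 0.1566, 0.0137]
tcp_rot: [[-0.997, -0.08, 0.001], [-0.08, 0.997, 0.0], [-0.001, 0.0, -1.0]]
contact_force: [0.1, -0.5, -0.1]
opening: 0.642
finger_force: 42.5
```

Request:
{"api": "drive_tool", "payload": {"plan": "-1 0 0 0.08 0 0 0;-1 0 0 0 0 0 0"}}

```text
time_s: 23.3
ee_pos: [0.4612, 0.1567, 0.011]
tcp_rot: [[-0.997, -0.08, 0.001], [-0.08, 0.997, 0.0], [-0.001, 0.0, -1.0]]
contact_force: [-0.3, 0.1, -0.6]
opening: 0.639
finger_force: 42.5
```

Request:
{"api": "drive_tool", "payload": {"plan": "-1 0 0 0.05 0 0 0;-1 0 0 0 0 0 0"}}

```text
time_s: 23.5
ee_pos: [0.4607, 0.1565, 0.0091]
tcp_rot: [[-0.997, -0.08, 0.0], [-0.08, 0.997, 0.0], [-0.0, 0.0, -1.0]]
contact_force: [0.1, -0.4, -0.4]
opening: 0.642
finger_force: 42.5
```

Request:
{"api": "drive_tool", "payload": {"plan": "-1 0 0 0.05 0 0 0;-1 0 0 0 0 0 0"}}

```text
time_s: 23.7
ee_pos: [0.4608, 0.1566, 0.0077]
tcp_rot: [[-0.997, -0.08, 0.0], [-0.08, 0.997, 0.0], [-0.0, 0.0, -1.0]]
contact_force: [-0.0, 0.1, 2.2]
opening: 0.639
finger_force: 42.9
```

Request:
{"api": "drive_tool", "payload": {"plan": "-1 0 0 0.03 0 0 0;-1 0 0 0 0 0 0"}}

```text
time_s: 23.9
ee_pos: [0.4608, 0.1566, 0.0077]
tcp_rot: [[-0.997, -0.08, 0.001], [-0.08, 0.997, 0.0], [-0.001, 0.0, -1.0]]
contact_force: [-4.0, -1.6, 14.9]
opening: 0.641
finger_force: 44.0
```

Request:
{"api": "drive_tool", "payload": {"plan": "0.6 0 0 0 0 0 0;1 0 0 0 0 0 0;1 0 0 0 0 0 0;1 0 0 -0.3 0 0 0;1 0 0 -1 0 0 0;1 0 0 -1 0 0 0;1 0 0 -1 0 0 0;1 0 0 -1 0 0 0;1 0 0 -0.4 0 0 0.5;1 0 0 0 0 0 0.59"}}

```text
time_s: 24.9
ee_pos: [0.4624, 0.1571, 0.1507]
tcp_rot: [[-0.997, 0.075, 0.004], [0.075, 0.997, 0.001], [-0.004, 0.002, -1.0]]
contact_force: [-0.0, 0.0, -0.9]
opening: 0.998
finger_force: 0.0
```

```bash
python3 go.py .386 -.1845 .14 -4.1
```

```text
t 24.9 pos [0.4624 0.1571 0.1507] q [ 0.3275  0.1291 -0.3996  1.0374 -0.      0.4025] open 0.998 F [-0.0292  0.0278 -0.8522] ff 0.0
turn units [ 0.0129  0.031  -0.0244]
shift after turn [  1.725  -11.5394   0.3561]
```

Request:
{"api": "drive_tool", "payload": {"plan": "1 0.1 -0.8 0 0 0 0;1 0.15 -1 0 0 0 0;1 0.15 -1 0 0 0 0;1 0.15 -1 0 0 0 0;1 0.15 -1 0 0 0 0;1 0.15 -1 0 0 0 0;1 0.15 -1 0 0 0 0;1 0.15 -1 0 0 0 0;1 0.15 -1 0 0 0 0;1 0.15 -1 0 0 0 0"}}

```text
time_s: 25.9
ee_pos: [0.3957, -0.1348, 0.1482]
tcp_rot: [[-0.997, 0.072, 0.001], [0.072, 0.997, -0.0], [-0.001, -0.0, -1.0]]
contact_force: [0.8, -0.3, -0.6]
opening: 0.999
finger_force: 0.0
```

Request:
{"api": "drive_tool", "payload": {"plan": "1 0.15 -1 0 0 0 0;1 0.1 -0.7 0 0 0 0;1 0 0 0 0 0 0;1 0 0 0 0 0 0"}}

```text
time_s: 26.3
ee_pos: [0.3848, -0.1839, 0.1479]
tcp_rot: [[-0.997, 0.073, 0.0], [0.073, 0.997, 0.0], [-0.0, 0.0, -1.0]]
contact_force: [-0.3, 0.3, 0.1]
opening: 0.998
finger_force: 0.0
```

```bash
python3 go.py .386 -.1845 -.028 -4.1;  cat > look.py <<'E'
from station import grab_frame
from h import *
def poly(g,im,k,x,y,yaw,L,W,z):
    a=np.radians(yaw);R=np.array([[np.cos(a),-np.sin(a)],[np.sin(a),np.cos(a)]])
    c=np.array([(-L,-W),(-L,W),(L,W),(L,-W)])/2@R.T+[x,y]
    cv2.polylines(im,[np.int32(k*(w2p(g,np.c_[c,np.full(4,z)])+.5))],1,(0,0,255),1)
def pair(name,polys,crop):
    t=grab_frame("top"); np.savez(name+"t.npz",**t); f=grab_frame("wrist"); np.savez(name+"w.npz",**f)
    a=f["frame"][:,:,::-1].repeat(2,0).repeat(2,1).copy()
    for p in polys: poly(f,a,2,*p)
    b=cv2.resize(t["frame"][125:210,125:180,::-1],None,fx=7,fy=7,interpolation=cv2.INTER_CUBIC)
    cv2.imwrite(f"pics/{name}.png",np.hstack([a[0:595,crop:crop+400],b]))
E
python3 -c "
from look import *
pair('s6',[(.386,-.1845,-4.1,.07,.046,.016)],330)"
```

```text
t 26.3 pos [ 0.3848 -0.1839  0.1479] q [-0.4463  0.0199 -0.5257  1.0252  0.0005 -0.3731] open 0.998 F [-0.2987  0.3451  0.1248] ff 0.0
turn units [ 0.0031  0.0015 -0.0118]
shift after turn [-0.0398 -0.0157  5.8631]
```

View pics/s6.png

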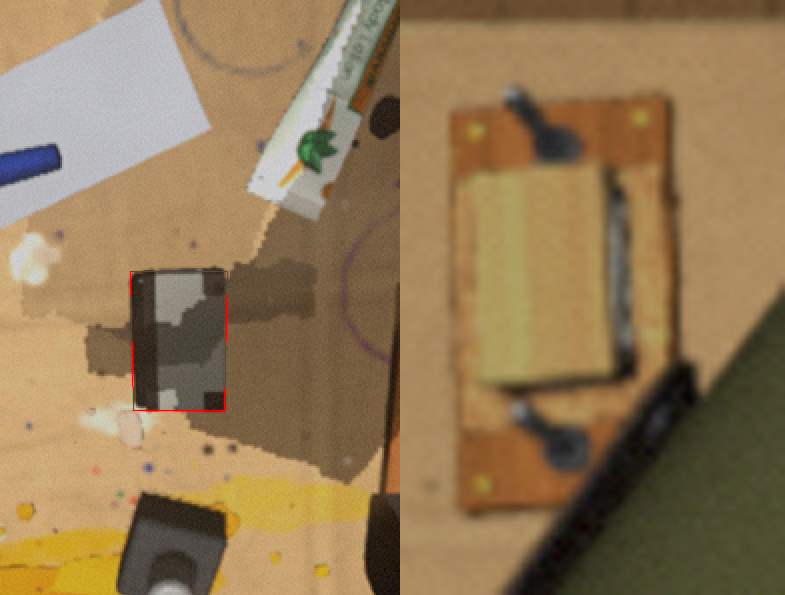

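Small book matches the outline, its spine is on −y, and the board is seated on the large book. Descending.

Request:
{"api": "drive_tool", "payload": {"plan": "1 -0.04 -0.02 0.7 0 0 0;1 0 0 1 0 0 0;1 0 0 1 0 0 0;1 0 0 1 0 0 0;1 0 0 1 0 0 0;1 0 0 0.6 0 0 0;1 0 0 0.4 0 0 0;0.6 0 0 0.12 0 0 0;0.4 0 0 0 0 0 0;0.25 0 0 0 0 0 0"}}

```text
time_s: 27.4
ee_pos: [0.3868, -0.1845, -0.0264]
tcp_rot: [[-0.997, 0.071, 0.001], [0.071, 0.997, -0.0], [-0.001, -0.0, -1.0]]
contact_force: [0.7, 0.0, 0.0]
opening: 0.627
finger_force: 0.0
```

Request:
{"api": "drive_tool", "payload": {"plan": "0.15 0 0 0 0 0 0;-1 0 0 0 0 0 0;-1 0 0 0 0 0 0;-1 0 0 0 0 0 0"}}

```text
time_s: 27.8
ee_pos: [0.387, -0.1849, -0.026]
tcp_rot: [[-0.997, 0.072, 0.002], [0.072, 0.997, -0.0], [-0.002, -0.0, -1.0]]
contact_force: [-0.2, 1.1, 5.7]
opening: 0.523
finger_force: 40.7
```

Request:
{"api": "drive_tool", "payload": {"plan": "-1 0 0 -0.3 0 0 0;-1 0 0 -1 0 0 0;-1 0 0 -1 0 0 0;-1 0 0 -1 0 0 0;-1 0 0 -1 0 0 0;-1 0 0 -0.9 0 0 0;-1 0 0 0 0 0 -0.55;-1 0 0 0 0 0 -0.54;-1 0 0 0 0 0 0"}}

```text
time_s: 28.7
ee_pos: [0.3863, -0.1848, 0.13]
tcp_rot: [[-0.997, -0.08, 0.001], [-0.08, 0.997, -0.001], [-0.001, -0.001, -1.0]]
contact_force: [0.8, 0.0, 0.2]
opening: 0.525
finger_force: 41.4
```

```bash
python3 go.py .4605 .156 .128 4.6; python3 - <<'E'
from h import *
f=dict(np.load("s6t.npz"))
C=lambda p:(np.array(p)-[400,0]+.5)/7-.5+[125,125]
print(p2w(f,C([(475,172),(606,166),(617,376),(487,386)]),.049).mean(0))
E
```

```text
t 28.7 pos [ 0.3863 -0.1848  0.13  ] q [-0.4461  0.0359 -0.5523  0.9811 -0.0001 -0.5264] open 0.525 F [0.8245 0.0385 0.2132] ff 41.43972158432007
turn units [-0.0054  0.0083  0.0001]
shift after turn [-3.3771 11.1245  0.0678]
[0.4586 0.1513 0.049 ]
```

Request:
{"api": "drive_tool", "payload": {"plan": "-1 -0.15 0.5 0 0 0 0;-1 -0.27 0.9 0 0 0 0;-1 -0.3 0.98 0 0 0 0;-1 -0.3 0.98 0 0 0 0;-1 -0.3 0.98 0 0 0 0;-1 -0.3 0.98 0 0 0 0;-1 -0.3 0.98 0 0 0 0;-1 -0.3 0.98 0 0 0 0;-1 -0.3 0.98 0 0 0 0;-1 -0.3 0.98 0 0 0 0"}}

```text
time_s: 29.7
ee_pos: [0.4481, 0.0997, 0.1293]
tcp_rot: [[-0.997, -0.078, 0.0], [-0.078, 0.997, -0.0], [-0.0, -0.0, -1.0]]
contact_force: [0.2, 0.1, 0.1]
opening: 0.523
finger_force: 41.5
```

Request:
{"api": "drive_tool", "payload": {"plan": "-1 -0.3 0.9 0 0 0 0;-1 -0.2 0.6 0 0 0 0;-1 -0.1 0.38 0 0 0 0;-1 0 0 0 0 0 0;-1 0 0 0 0 0 0"}}

```text
time_s: 30.2
ee_pos: [0.4611, 0.1555, 0.1289]
tcp_rot: [[-0.997, -0.08, -0.001], [-0.08, 0.997, -0.001], [0.001, -0.001, -1.0]]
contact_force: [-0.1, 0.5, 0.2]
opening: 0.53
finger_force: 41.5
```

```bash
python3 go.py .4605 .156 .025 4.6
```

```text
t 30.2 pos [0.4611 0.1555 0.1289] q [ 0.3256  0.1471 -0.431   0.9935 -0.0005  0.2459] open 0.53 F [-0.0661  0.5088  0.1762] ff 41.45486533641815
turn units [-0.0048 -0.0049 -0.0042]
shift after turn [0.0202 0.0178 3.4635]
```

Place at z=.049, which puts the TCP at about .023.

Request:
{"api": "drive_tool", "payload": {"plan": "-1 0.02 0.02 0.3 0 0 0;-1 0 0 0.8 0 0 0;-1 0 0 1 0 0 0;-1 0 0 0.8 0 0 0;-1 0 0 0.4 0 0 0;-1 0 0 0.17 0 0 0;-1 0 0 0 0 0 0;-1 0 0 0 0 0 0"}}

```text
time_s: 31.0
ee_pos: [0.4618, 0.1568, 0.0258]
tcp_rot: [[-0.997, -0.08, 0.001], [-0.08, 0.997, 0.0], [-0.001, 0.0, -1.0]]
contact_force: [0.4, 0.1, -0.3]
opening: 0.527
finger_force: 41.5
```

Request:
{"api": "drive_tool", "payload": {"plan": "-1 0 0 0.06 0 0 0;-1 0 0 0 0 0 0"}}

```text
time_s: 31.2
ee_pos: [0.4616, 0.1569, 0.0237]
tcp_rot: [[-0.997, -0.08, 0.001], [-0.08, 0.997, 0.0], [-0.001, 0.0, -1.0]]
contact_force: [-0.5, 0.1, -0.9]
opening: 0.526
finger_force: 41.5
```

Request:
{"api": "drive_tool", "payload": {"plan": "-1 0 0 0.04 0 0 0;-1 0 0 0 0 0 0"}}

```text
time_s: 31.4
ee_pos: [0.4615, 0.1569, 0.023]
tcp_rot: [[-0.997, -0.08, 0.001], [-0.08, 0.997, 0.0], [-0.001, 0.0, -1.0]]
contact_force: [-1.9, -1.6, 8.5]
opening: 0.527
finger_force: 42.4
```

Request:
{"api": "drive_tool", "payload": {"plan": "0.6 0 0 0 0 0 0;1 0 0 0 0 0 0;1 0 0 0 0 0 0;1 0 0 -0.3 0 0 0;1 0 0 -1 0 0 0;1 0 0 -1 0 0 0;1 0 0 -1 0 0 0;1 0 0 -1 0 0 0;1 0 0 0 0 0 0.48;1 0 0 0 0 0 0.48"}}

```text
time_s: 32.4
ee_pos: [0.462, 0.157, 0.1529]
tcp_rot: [[-0.998, 0.056, 0.003], [0.056, 0.998, 0.001], [-0.003, 0.001, -1.0]]
contact_force: [0.1, 0.1, 0.4]
opening: 1.0
finger_force: 0.0
```

```bash
python3 go.py .449 -.0495 .15 -3.1
```

```text
t 32.4 pos [0.462  0.157  0.1529] q [ 0.3276  0.1285 -0.3951  1.0442 -0.      0.3841] open 1.0 F [0.1268 0.0724 0.3915] ff 0.0
turn units [ 0.0078  0.0202 -0.0172]
shift after turn [ 0.0608 -6.8965  0.096 ]
```

Request:
{"api": "drive_tool", "payload": {"plan": "1 0 -0.8 0 0 0 0;1 0 -1 0 0 0 0;1 0 -1 0 0 0 0;1 0.02 -1 0 0 0 0;1 0.02 -1 0 0 0 0;1 0.02 -1 0 0 0 0;1 0 -0.7 0 0 0 0;1 0 -0.4 0 0 0 0;1 0 0 0 0 0 0;1 0 0 0 0 0 0"}}

```text
time_s: 33.4
ee_pos: [0.4481, -0.0495, 0.1511]
tcp_rot: [[-0.999, 0.054, 0.0], [0.054, 0.999, 0.001], [-0.0, 0.001, -1.0]]
contact_force: [0.0, 0.3, 0.2]
opening: 1.002
finger_force: 0.0
```

```bash
python3 go.py .449 -.0495 -.03 -3.1; python3 -c "
from look import *
a=np.radians(-3.1); h=[(.449+s*.066*np.cos(a),-.0495+s*.066*np.sin(a),-3.1,.02,.02,.012) for s in(-1,1)]
pair('s7',[(.449,-.0495,-3.1,.164,.058,.012)]+h,320)"
```

```text
t 33.4 pos [ 0.4481 -0.0495  0.1511] q [-0.1104  0.0634 -0.4722  1.0351  0.0006 -0.0565] open 1.002 F [0.0239 0.3207 0.1547] ff 0.0
turn units [0.0042 0.0008 0.001 ]
shift after turn [-0.0289  0.001   6.0359]
```

View pics/s7.png

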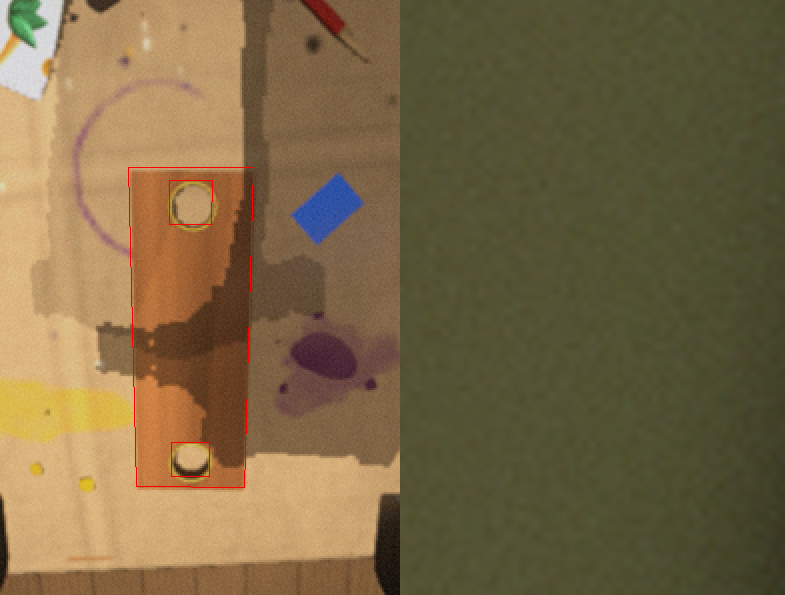

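Holes at (193,206) and (191,461) in the crop, within about 1 mm of the prediction. Grasping the platen.

Request:
{"api": "drive_tool", "payload": {"plan": "1 -0.04 0 0.7 0 0 0;1 0 0 1 0 0 0;1 0 0 1 0 0 0;1 0 0 1 0 0 0;1 0 0 1 0 0 0;1 0 0 0.7 0 0 0;1 0 0 0.45 0 0 0;0.7 0 0 0.16 0 0 0;0.6 0 0 0 0 0 0;0.45 0 0 0 0 0 0"}}

```text
time_s: 34.5
ee_pos: [0.4499, -0.0497, -0.0288]
tcp_rot: [[-0.999, 0.053, 0.001], [0.053, 0.999, -0.0], [-0.001, -0.0, -1.0]]
contact_force: [0.2, -0.3, -1.3]
opening: 0.723
finger_force: 0.0
```

Request:
{"api": "drive_tool", "payload": {"plan": "-1 0 0 0 0 0 0;-1 0 0 0 0 0 0;-1 0 0 0 0 0 0;-1 0 0 0 0 0 0", "squeeze": 60}}

```text
time_s: 34.9
ee_pos: [0.4502, -0.0498, -0.028]
tcp_rot: [[-0.999, 0.054, 0.002], [0.054, 0.999, 0.0], [-0.002, 0.001, -1.0]]
contact_force: [-2.1, 1.7, 6.6]
opening: 0.656
finger_force: 62.9
```

Request:
{"api": "drive_tool", "payload": {"plan": "-1 0 0 -0.3 0 0 0;-1 0 0 -1 0 0 0;-1 0 0 -1 0 0 0;-1 0 0 -1 0 0 0;-1 0 0 -1 0 0 0;-1 0 0 -0.6 0 0 0;-1 0 0 0 0 0 -0.48;-1 0 0 0 0 0 -0.48;-1 0 0 0 0 0 0"}}

```text
time_s: 35.8
ee_pos: [0.4496, -0.0501, 0.1188]
tcp_rot: [[-0.997, -0.08, 0.002], [-0.08, 0.997, -0.0], [-0.002, -0.0, -1.0]]
contact_force: [-0.6, 0.1, -0.7]
opening: 0.655
finger_force: 64.3
```

```bash
python3 go.py .4605 .156 .12 4.6
```

```text
t 35.8 pos [ 0.4496 -0.0501  0.1188] q [-0.1109  0.0904 -0.5211  0.9577 -0.0001 -0.1912] open 0.655 F [-0.6034  0.0567 -0.6656] ff 64.27892088890076
turn units [-0.0029  0.0115  0.0006]
shift after turn [-0.9131  6.8183 -0.0398]
```

Request:
{"api": "drive_tool", "payload": {"plan": "-1 -0.05 0.5 0 0 0 0;-1 -0.1 0.8 0 0 0 0;-1 -0.14 1 0 0 0 0;-1 -0.14 1 0 0 0 0;-1 -0.14 1 0 0 0 0;-1 -0.12 0.9 0 0 0 0;-1 -0.1 0.8 0 0 0 0;-1 -0.1 0.6 0 0 0 0;-1 -0.02 0.22 0 0 0 0;-1 0 0 0 0 0 0"}}

```text
time_s: 36.8
ee_pos: [0.46, 0.1565, 0.1178]
tcp_rot: [[-0.997, -0.081, 0.0], [-0.081, 0.997, -0.0], [-0.0, -0.0, -1.0]]
contact_force: [0.3, -0.3, -0.4]
opening: 0.655
finger_force: 64.3
```

Request:
{"api": "drive_tool", "payload": {"plan": "-1 0 0 0.5 0 0 0;-1 0 0 0.2 0 0 0;-1 0 0 0 0 0 0;-1 0 0 0 0 0 0"}}

```text
time_s: 37.2
ee_pos: [0.4599, 0.1555, 0.0967]
tcp_rot: [[-0.997, -0.079, -0.0], [-0.079, 0.997, -0.0], [0.0, -0.0, -1.0]]
contact_force: [0.4, -0.6, -1.3]
opening: 0.657
finger_force: 64.3
```

```bash
python3 go.py .4605 .156 .068 4.6; python3 - <<'E'
from station import grab_frame
from h import *
f=grab_frame("wrist"); np.savez("w8.npz",**f)
cv2.imwrite("pics/w8.png",cv2.resize(f["frame"][:380,150:360,::-1],None,fx=2.1*0.75,fy=2.1*.75,interpolation=cv2.INTER_CUBIC))
E
```

```text
t 37.2 pos [0.4599 0.1555 0.0967] q [ 0.3261  0.1724 -0.4802  0.9187 -0.0001  0.2469] open 0.657 F [ 0.4413 -0.5587 -1.308 ] ff 64.2574667930603
turn units [-0.0017 -0.0029 -0.0077]
shift after turn [-0.0198  0.0155  0.958 ]
```

View pics/w8.png

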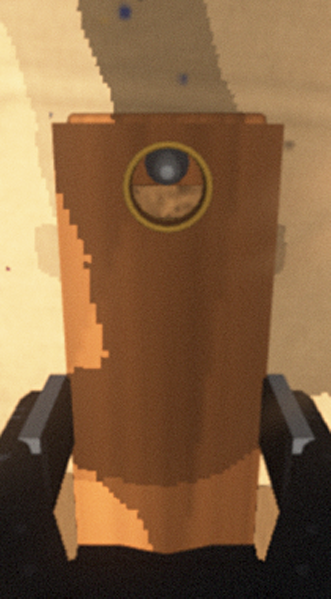

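```bash
python3 - <<'E'
from h import *
f=dict(np.load("w8.npz"))
C=lambda p:(np.array(p)+.5)/1.575-.5+[150,0]
h=p2w(f,C([(168,186)]),.1367); print("hole",h)
for z in(.09,.092): print("tip",p2w(f,C([(167,169)]),z))
t=np.radians(4.6); c=np.array([np.cos(t),np.sin(t)])
print("platen ctr",h[0,:2]+.066*c,"press ctr",p2w(f,C([(167,169)]),.092)[0,:2]+.066*c)
s=p2w(f,C([(53,125),(284,125)]),.1367); print(s, np.linalg.norm(s[1]-s[0]), np.degrees(np.arctan2(s[1,1]-s[0,1],s[1,0]-s[0,0])))
E
```

```text
hole [[0.3944 0.1509 0.1367]]
tip [[0.3929 0.1506 0.09  ]]
tip [[0.3927 0.1506 0.092 ]]
platen ctr [0.4601 0.1562] press ctr [0.4585 0.1559]
[[0.3817 0.1211 0.1367]
 [0.3771 0.1785 0.1367]] 0.05753390831419498 94.59700831891362
```

The platen is only about 1.6 mm off the posts in x. Correcting and lowering with force checks.

Request:
{"api": "drive_tool", "payload": {"plan": "-1 0.05 0 0.3 0 0 0;-1 0 0 0.4 0 0 0;-1 0 0 0.35 0 0 0;-1 0 0 0.2 0 0 0;-1 0 0 0 0 0 0;-1 0 0 0 0 0 0"}}

```text
time_s: 37.85
ee_pos: [0.4584, 0.156, 0.0589]
tcp_rot: [[-0.997, -0.08, -0.0], [-0.08, 0.997, -0.0], [0.0, -0.0, -1.0]]
contact_force: [0.2, 0.8, -0.7]
opening: 0.654
finger_force: 64.3
```

Request:
{"api": "drive_tool", "payload": {"plan": "-1 0 0 0.25 0 0 0;-1 0 0 0.25 0 0 0;-1 0 0 0.1 0 0 0;-1 0 0 0 0 0 0;-1 0 0 0 0 0 0"}}

```text
time_s: 38.35
ee_pos: [0.4585, 0.156, 0.041]
tcp_rot: [[-0.997, -0.08, -0.0], [-0.08, 0.997, -0.0], [0.0, -0.0, -1.0]]
contact_force: [0.1, -0.2, -1.3]
opening: 0.651
finger_force: 64.3
```

Request:
{"api": "drive_tool", "payload": {"plan": "-1 0 0 0.08 0 0 0;-1 0 0 0 0 0 0"}}

```text
time_s: 38.55
ee_pos: [0.4586, 0.156, 0.0386]
tcp_rot: [[-0.997, -0.08, 0.0], [-0.08, 0.997, 0.0], [-0.0, 0.0, -1.0]]
contact_force: [-1.2, -0.0, -0.8]
opening: 0.653
finger_force: 64.3
```

Request:
{"api": "drive_tool", "payload": {"plan": "-1 0 0 0.05 0 0 0;-1 0 0 0 0 0 0"}}

```text
time_s: 38.75
ee_pos: [0.4586, 0.156, 0.0371]
tcp_rot: [[-0.997, -0.08, 0.0], [-0.08, 0.997, -0.0], [-0.0, -0.0, -1.0]]
contact_force: [-0.1, 0.2, -0.7]
opening: 0.656
finger_force: 64.3
```

Request:
{"api": "drive_tool", "payload": {"plan": "-1 0 0 0.04 0 0 0;-1 0 0 0 0 0 0"}}

```text
time_s: 38.95
ee_pos: [0.4586, 0.156, 0.037]
tcp_rot: [[-0.997, -0.08, 0.0], [-0.08, 0.997, 0.0], [-0.0, 0.0, -1.0]]
contact_force: [-3.4, -1.3, 9.6]
opening: 0.656
finger_force: 65.4
```

Seated with the expected contact height. Release, then go for the weight.

Request:
{"api": "drive_tool", "payload": {"plan": "0.6 0 0 0 0 0 0;1 0 0 0 0 0 0;1 0 0 0 0 0 0;1 0 0 -0.3 0 0 0;1 0 0 -1 0 0 0;1 0 0 -1 0 0 0;1 0 0 -1 0 0 0;1 0 0 -1 0 0 0;1 0 0 -0.7 0 0 0.5;1 0 0 0 0 0 0.5"}}

```text
time_s: 39.95
ee_pos: [0.4607, 0.1568, 0.19]
tcp_rot: [[-0.998, 0.062, 0.006], [0.062, 0.998, 0.002], [-0.006, 0.002, -1.0]]
contact_force: [0.4, 0.3, -0.2]
opening: 1.004
finger_force: 0.0
```

Request:
{"api": "drive_tool", "payload": {"plan": "1 0 0 0 0 0 0.5;1 0 0 0 0 0 0.5;1 0 0 0 0 0 0.5;1 0 0 0 0 0 0.54;1 0 0 0 0 0 0"}}

```text
time_s: 40.45
ee_pos: [0.4586, 0.156, 0.1865]
tcp_rot: [[-0.941, 0.338, 0.0], [0.338, 0.941, 0.0], [-0.0, 0.0, -1.0]]
contact_force: [-0.1, 0.5, 0.4]
opening: 1.003
finger_force: 0.0
```

```bash
python3 go.py .503 -.197 .18 -19.7
```

```text
t 40.45 pos [0.4586 0.156  0.1865] q [ 0.3279  0.1039 -0.344   1.1225  0.      0.6723] open 1.003 F [-0.1041  0.4582  0.4205] ff 0.0
turn units [ 0.002   0.0021 -0.0038]
shift after turn [ -5.3606 -10.5802   0.2177]
```

Request:
{"api": "drive_tool", "payload": {"plan": "0.6 -0.4 -0.8 0 0 0 0;0.6 -0.5 -0.98 0 0 0 0;0.6 -0.5 -0.98 0 0 0 0;0.6 -0.5 -0.98 0 0 0 0;0.6 -0.5 -0.98 0 0 0 0;0.6 -0.5 -0.98 0 0 0 0;0.6 -0.5 -0.98 0 0 0 0;0.6 -0.5 -0.98 0 0 0 0;0.6 -0.5 -0.98 0 0 0 0;0.6 -0.5 -0.98 0 0 0 0"}}

```text
time_s: 41.45
ee_pos: [0.4996, -0.1667, 0.1864]
tcp_rot: [[-0.942, 0.336, 0.0], [0.336, 0.942, -0.0], [-0.0, 0.0, -1.0]]
contact_force: [0.1, -0.0, 0.7]
opening: 0.799
finger_force: 0.0
```

Request:
{"api": "drive_tool", "payload": {"plan": "0.3 -0.4 -0.9 0 0 0 0;0 0 0 0 0 0 0;0 0 0 0 0 0 0"}}

```text
time_s: 41.75
ee_pos: [0.5015, -0.195, 0.186]
tcp_rot: [[-0.941, 0.338, -0.0], [0.338, 0.941, 0.001], [0.0, 0.0, -1.0]]
contact_force: [-0.7, 0.2, 0.0]
opening: 0.497
finger_force: 0.0
```

```bash
python3 go.py .503 -.197 .03 -19.7; python3 - <<'E'
from station import grab_frame
from h import *
f=grab_frame("wrist"); np.savez("w9.npz",**f); t=grab_frame("top"); np.savez("top9.npz",**t)
p=w2p(f,[[.503,-.197,.06]])[0]; print(p)
# knob: brightest-grey blob near prediction
g=cv2.GaussianBlur(cv2.cvtColor(f["frame"],cv2.COLOR_RGB2GRAY),(5,5),0)
x0,y0=int(p[0])-30,int(p[1])-30; r=g[y0:y0+60,x0:x0+60]
c=cv2.HoughCircles(r,cv2.HOUGH_GRADIENT,1.5,20,param1=60,param2=12,minRadius=7,maxRadius=22)
print(c if c is None else c[0][:3]+[x0,y0,0])
if c is not None: print(p2w(f,c[0][:1,:2]+[x0,y0],.06))
E
```

```text
t 41.75 pos [ 0.5015 -0.195   0.186 ] q [-0.3711  0.2049 -0.2254  1.1409  0.0004 -0.0267] open 0.497 F [-0.7478  0.1695  0.0414] ff 0.0
turn units [ 0.0032 -0.0032 -0.0038]
shift after turn [-0.0691 -0.0471  5.2009]
[253.6861 173.7354]
[[246.25 172.25  17.8 ]
 [243.25 149.75   8.95]
 [265.75 161.75  12.7 ]]
[[ 0.4992 -0.2032  0.06  ]]
```

```bash
python3 - <<'E'
from h import *
f=dict(np.load("w9.npz")); t=dict(np.load("top9.npz"))
a=cv2.resize(f["frame"][100:249,200:300,::-1],None,fx=4,fy=4,interpolation=cv2.INTER_CUBIC)
b=cv2.resize(t["frame"][125:210,125:180,::-1],None,fx=7,fy=7,interpolation=cv2.INTER_CUBIC)
cv2.imwrite("pics/w9.png",np.hstack([a[:595],b]))
E
```

```text
(no output)
```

View pics/w9.png

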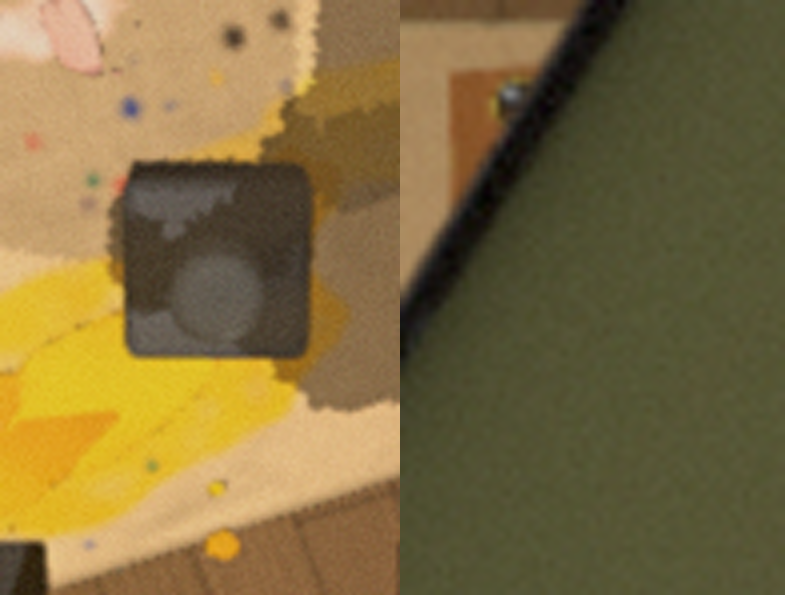

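Knob centre at pixel (254,175) against a prediction of (253.7,173.7), so I'm aligned. The far platen hole is visibly over its post. Descending.

Request:
{"api": "drive_tool", "payload": {"plan": "0 -0.07 -0.05 0.7 0 0 0;0 0 0 1 0 0 0;0 0 0 1 0 0 0;0 0 0 1 0 0 0;0 0 0 0.8 0 0 0;0 0 0 0.5 0 0 0;0 0 0 0.4 0 0 0;0 0 0 0 0 0 0;0 0 0 0 0 0 0"}}

```text
time_s: 42.75
ee_pos: [0.5036, -0.1964, 0.0245]
tcp_rot: [[-0.942, 0.337, 0.0], [0.337, 0.942, -0.0], [-0.0, 0.0, -1.0]]
contact_force: [0.8, 0.4, -0.1]
opening: 0.501
finger_force: 0.0
```

Request:
{"api": "drive_tool", "payload": {"plan": "0 0 0 0.2 0 0 0;0 0 0 0.1 0 0 0;0 0 0 0 0 0 0"}}

```text
time_s: 43.05
ee_pos: [0.5031, -0.1968, 0.0149]
tcp_rot: [[-0.941, 0.337, -0.0], [0.337, 0.941, 0.0], [0.0, 0.0, -1.0]]
contact_force: [0.5, -1.1, -0.5]
opening: 0.498
finger_force: 0.0
```

Request:
{"api": "drive_tool", "payload": {"plan": "0 0 0 0.2 0 0 0;0 0 0 0 0 0 0"}}

```text
time_s: 43.25
ee_pos: [0.5027, -0.1967, 0.0084]
tcp_rot: [[-0.941, 0.338, -0.001], [0.338, 0.941, 0.0], [0.001, 0.0, -1.0]]
contact_force: [-0.9, 0.0, -0.6]
opening: 0.503
finger_force: 0.0
```

Request:
{"api": "drive_tool", "payload": {"plan": "-1 0 0 0 0 0 0;-1 0 0 0 0 0 0;-1 0 0 0 0 0 0;-1 0 0 0 0 0 0;-1 0 0 0 0 0 0", "squeeze": 90}}

```text
time_s: 43.75
ee_pos: [0.503, -0.1971, 0.0093]
tcp_rot: [[-0.941, 0.338, -0.0], [0.338, 0.941, -0.001], [0.0, -0.001, -1.0]]
contact_force: [-2.7, -0.6, 5.8]
opening: 0.241
finger_force: 88.5
```

Request:
{"api": "drive_tool", "payload": {"plan": "-1 0 0 -0.2 0 0 0;-1 0 0 -0.6 0 0 0;-1 0 0 -1 0 0 0;-1 0 0 -1 0 0 0;-1 0 0 -1 0 0 0;-1 0 0 -0.8 0 0 -0.5;-1 0 0 0 0 0 -0.6;-1 0 0 0 0 0 -0.6;-1 0 0 0 0 0 -0.7;-1 0 0 0 0 0 -0.64"}}

```text
time_s: 44.75
ee_pos: [0.5025, -0.1962, 0.1461]
tcp_rot: [[-0.996, -0.084, -0.002], [-0.084, 0.996, 0.001], [0.002, 0.001, -1.0]]
contact_force: [0.7, -0.1, -6.4]
opening: 0.242
finger_force: 88.9
```

Request:
{"api": "drive_tool", "payload": {"plan": "-1 0 0 0 0 0 0;-1 0 0 0 0 0 0"}}

```text
time_s: 44.95
ee_pos: [0.5027, -0.1965, 0.1463]
tcp_rot: [[-0.997, -0.078, -0.001], [-0.078, 0.997, 0.001], [0.001, 0.001, -1.0]]
contact_force: [-0.2, -0.1, -6.4]
opening: 0.236
finger_force: 88.9
```

```bash
python3 go.py .4585 .156 .146 4.6
```

```text
t 44.95 pos [ 0.5027 -0.1965  0.1463] q [-0.3728  0.2315 -0.2848  1.0559  0.0004 -0.4511] open 0.236 F [-0.1655 -0.1064 -6.4046] ff 88.86457689106464
turn units [ 0.0066 -0.0078 -0.0143]
shift after turn [ 0.527  11.8287  0.0116]
```

Weight held (−6.4 N). Carrying it over.

Request:
{"api": "drive_tool", "payload": {"plan": "-1 0 0.4 0 0 0 0;-1 0.05 0.7 0 0 0 0;-1 0.05 0.9 0 0 0 0;-1 0.05 0.9 0 0 0 0;-1 0.05 0.9 0 0 0 0;-1 0.05 0.9 0 0 0 0;-1 0.05 0.9 0 0 0 0;-1 0.05 0.9 0 0 0 0;-1 0.05 0.9 0 0 0 0;-1 0.05 0.9 0 0 0 0"}}

```text
time_s: 45.95
ee_pos: [0.469, 0.052, 0.147]
tcp_rot: [[-0.997, -0.079, -0.0], [-0.079, 0.997, 0.001], [0.0, 0.001, -1.0]]
contact_force: [1.0, -0.5, -6.6]
opening: 0.239
finger_force: 89.0
```

Request:
{"api": "drive_tool", "payload": {"plan": "-1 0.05 0.9 0 0 0 0;-1 0.05 0.9 0 0 0 0;-1 0 0.8 0 0 0 0;-1 0 0.5 0 0 0 0;-1 0 0.3 0 0 0 0;-1 0 0 0 0 0 0;-1 0 0 0 0 0 0"}}

```text
time_s: 46.65
ee_pos: [0.4583, 0.1514, 0.1469]
tcp_rot: [[-0.997, -0.08, -0.0], [-0.08, 0.997, -0.001], [0.0, -0.001, -1.0]]
contact_force: [0.4, -0.3, -6.7]
opening: 0.243
finger_force: 89.1
```

```bash
python3 go.py .4585 .156 .09 4.6
```

```text
t 46.65 pos [0.4583 0.1514 0.1469] q [ 0.3194  0.1261 -0.4122  1.033  -0.0005  0.2392] open 0.243 F [ 0.3925 -0.3257 -6.7029] ff 89.10550869069993
turn units [-0.0043 -0.0023 -0.0011]
shift after turn [-0.0174  0.1533  1.8967]
```

Request:
{"api": "drive_tool", "payload": {"plan": "-1 0 0.1 0.2 0 0 0;-1 0 0.05 0.5 0 0 0;-1 0 0 0.6 0 0 0;-1 0 0 0.4 0 0 0;-1 0 0 0.15 0 0 0;-1 0 0 0 0 0 0;-1 0 0 0 0 0 0"}}

```text
time_s: 47.35
ee_pos: [0.4588, 0.1562, 0.092]
tcp_rot: [[-0.997, -0.08, 0.001], [-0.08, 0.997, 0.0], [-0.001, 0.0, -1.0]]
contact_force: [-0.2, 0.2, -5.9]
opening: 0.239
finger_force: 89.1
```

Request:
{"api": "drive_tool", "payload": {"plan": "-1 0 0 0.08 0 0 0;-1 0 0 0 0 0 0"}}

```text
time_s: 47.55
ee_pos: [0.4586, 0.1563, 0.0894]
tcp_rot: [[-0.997, -0.08, 0.001], [-0.08, 0.997, 0.0], [-0.001, 0.0, -1.0]]
contact_force: [-0.1, 0.3, -6.5]
opening: 0.241
finger_force: 89.1
```

Request:
{"api": "drive_tool", "payload": {"plan": "-1 0 0 0.05 0 0 0;-1 0 0 0 0 0 0"}}

```text
time_s: 47.75
ee_pos: [0.4582, 0.1562, 0.0876]
tcp_rot: [[-0.997, -0.08, 0.0], [-0.08, 0.997, 0.0], [-0.0, 0.0, -1.0]]
contact_force: [-0.6, -0.7, -6.7]
opening: 0.24
finger_force: 89.1
```

Request:
{"api": "drive_tool", "payload": {"plan": "-1 0 0 0.04 0 0 0;-1 0 0 0 0 0 0"}}

```text
time_s: 47.95
ee_pos: [0.4583, 0.1562, 0.0864]
tcp_rot: [[-0.997, -0.08, 0.0], [-0.08, 0.997, 0.0], [-0.0, 0.0, -1.0]]
contact_force: [-0.9, 0.4, -6.0]
opening: 0.242
finger_force: 89.2
```

Request:
{"api": "drive_tool", "payload": {"plan": "-1 0 0 0.03 0 0 0;-1 0 0 0 0 0 0"}}

```text
time_s: 48.15
ee_pos: [0.4584, 0.1563, 0.0863]
tcp_rot: [[-0.997, -0.08, 0.001], [-0.08, 0.997, 0.0], [-0.001, 0.0, -1.0]]
contact_force: [-3.4, -0.5, 3.4]
opening: 0.24
finger_force: 90.2
```

Seated at .0863, as predicted. Release gently, rise, move aside and check.

Request:
{"api": "drive_tool", "payload": {"plan": "-0.4 0 0 0 0 0 0;-0.1 0 0 0 0 0 0;0.2 0 0 0 0 0 0;0.3 0 0 0 0 0 0;0.3 0 0 -0.4 0 0 0;0.3 0 0 -1 0 0 0;0.3 0 0 -1 0 0 0;0.3 0 0 -1 0 0 0;0.3 0 0 -0.6 0 0 0;0.3 0 0 0 0 0 0"}}

```text
time_s: 49.15
ee_pos: [0.4604, 0.1569, 0.2092]
tcp_rot: [[-0.997, -0.08, 0.006], [-0.08, 0.997, 0.002], [-0.006, 0.001, -1.0]]
contact_force: [0.7, -0.2, 0.4]
opening: 0.648
finger_force: 0.0
```

Request:
{"api": "drive_tool", "payload": {"plan": "0.3 0 -0.8 0 0 0 0;0.3 0 -1 0 0 0 0;0.3 0 -1 0 0 0 0;0.3 0 -1 0 0 0 0;0.3 0 -1 0 0 0 0;0.3 0 -1 0 0 0 0;0.3 0 -1 0 0 0 0;0.3 0 -1 0 0 0 0;0.3 0 0 0 0 0 0;0.3 0 0 0 0 0 0"}}

```text
time_s: 50.15
ee_pos: [0.4765, -0.0773, 0.205]
tcp_rot: [[-0.997, -0.079, -0.001], [-0.079, 0.997, 0.001], [0.001, 0.001, -1.0]]
contact_force: [-0.4, 0.4, 0.0]
opening: 0.649
finger_force: 0.0
```

```bash
python3 - <<'E'
from station import grab_frame,sensors
from h import *
import base64
g=grab_frame("scene"); t=grab_frame("top")
t0=dict(np.load("top0.npz")); s0=cv2.imread("pics/scene0.png")[:,:,::-1]
# cup/glass unmoved: diff of the scene pictures round them
for n,P in(("cup",(.5055,-.446,.03)),("glass",(.26,-.363,.06))):
    for a,b,f in((s0,g["frame"],g),(t0["frame"],t["frame"],t)):
        x,y=w2p(f,[P])[0].astype(int); r=np.s_[y-20:y+20,x-20:x+20]
        A=cv2.GaussianBlur(cv2.cvtColor(np.ascontiguousarray(a[r]),cv2.COLOR_RGB2GRAY),(3,3),0).astype(np.float32);B=cv2.GaussianBlur(cv2.cvtColor(np.ascontiguousarray(b[r]),cv2.COLOR_RGB2GRAY),(3,3),0).astype(np.float32)
        print(n,cv2.phaseCorrelate(A,B),np.abs(A-B).mean())
# weight knob on press: grey mask centroid around prediction
for nm,f in(("scene",g),("top",t)):
    p=w2p(f,[[.458,.154,.137],[.458,.154,.108]]); print(nm,p)
    x,y=p[1].astype(int); hsv=cv2.cvtColor(np.ascontiguousarray(f["frame"][y-22:y+22,x-22:x+22]),cv2.COLOR_RGB2HSV)
    m=(hsv[...,1]<70).astype(np.uint8); k,l,st,c=cv2.connectedComponentsWithStats(m)
    i=1+np.argmax(st[1:,4]); print(c[i]+[x-22,y-22],st[i])
print(sensors.state()["contact_force"])
E
```

```text
cup ((-0.0014954619925688917, -0.03620653049954825), 0.9980235359072686) 7.1825
cup ((0.09070802125314259, 0.03639775891146613), 1.0586366203427315) 17.3975
glass ((0.09475419616145331, -0.14251383006625318), 1.0106910359859467) 6.64625
glass ((-0.12182343052257494, 0.057871754444601464), 0.9963739860057831) 15.7875
scene [[191.4375 117.0502]
 [192.7738 124.5036]]
[192.7785 126.2076] [ 13  13  21  22 289]
top [[135.7816 155.131 ]
 [138.8117 158.188 ]]Traceback (most recent call last):
  File "<stdin>", line 17, in <module>
    return _wrapfunc(a, 'argmax', axis=axis, out=out, **kwds)
    return bound(*args, **kwds)
ValueError: attempt to get argmax of an empty sequence
```

The cup and glass have not moved, and the weight is where the scene camera should see it. Handing in.

```bash
python3 -c "
from station import arm; print(arm.finish_job())"
```

```text
the job is handed in; nothing more can be done
None
```

The press is loaded and handed in at about 50 s: larger book, board, smaller book (spines on opposite sides), platen over both posts, weight on top; cup and glass unmoved by camera check, but `finish_job()` gave no verdict.

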